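Gauge the wells of two heater blocks

ROBOT

A 7-joint arm with a two-finger parallel gripper is mounted at the origin on the work surface. World frame = base frame: x ahead of the robot, y to its left, z up, the work surface at z = 0. Lengths are in m, angles in rad, forces in N, time in s.
With the tool pointing down it reaches from about 0.425 to 0.875 m from the base axis. Payload 4.7 kg.
Tool frame: the origin (TCP) lies at the very end of the fingers, on their centre line; the grasp point (between the pads) lies 19 mm behind it; x points along the fingers, z is the direction in which the jaws open and shut, and the axes are right-handed (so a half turn about x gives the same grasp; the last joint's range is limited). The gripper opens to 87 mm and grips with 3 to 60 N. Pads are 19 mm wide; open, the fingers measure 117 mm over their backs; the gripper's body (75 mm by 190 mm) begins 51 mm behind the grasp point.
Start: joints at [1.235, 0.321, -0.07, 1.45, 0.023, 1.371, -0.057], TCP at [0.223, -0.611, 0.2] pointing down, gripper open.
Joint ranges: [-2.86, 2.86], [-0.3, 2.09], [-1.38, 1.24], [0.06, 2.45], [-1.56, 4.7], [0.09, 2.05], [-2.69, 2.69]. Speed limits (rad/s): [2.57, 2.57, 3.14, 3.14, 3.14, 3.14, 3.14].

INTERFACE

Orientations are given as a rotation vector (axis times angle).
In Python, from bench import telemetry, viewer, workorder gives the robot as it stands.
- The arm moves only by the shell command python3 -m creep 'ROWS' [FORCE]. ROWS is JSON, a list of rows, each an object of numbers: "fingers": the opening, from 0 (shut) to 1 (fully open); "x", "y", "z": the shift along the tool's x, y, z in units of 40 mm (1.0 is 40 mm); "twist": the turn about the tool's x in units of 5 degrees (1.0 is 5 degrees). In form: [{"fingers": .., "x": .., "y": .., "z": .., "twist": ..}, ...]. A call has 1 to 20 rows; each row is the pose to reach, as a shift and turn from the pose commanded when the call began, along the tool's axes at that moment; what a row does not reach only later rows make up. A row lasts 1/12 s, in which the tool goes at most 41.7 mm and 7.16 degrees, less where a joint would pass 70% of its speed; a pose out of reach is approached as far as the arm can. A call with a gripper value outside its range is refused whole. The fingers move at their own pace and stop on an object; FORCE is the grip in N (left out, the last holds). Time passes only in rows, so rows that repeat a pose let the fingers close. It gives the time, the measured TCP pose, the force and the opening at its end, in the units of the state.
- telemetry.get_state(): the state, without advancing time (a new reading comes with each control period).
- viewer.get_image(name): name is "scene" or "top" or "wrist"; returns a dict with "pixels" (384x512x3 uint8, red, green, blue), "z_map" (384x512 float32, m along the optical axis (not along the pixel's ray), 0 where there is no reading), "K" (3x3 intrinsics, pixels), "xyz" and "attitude" of the camera in the world. Camera axes: x right, y up, looking along -z (the intrinsics and any distortion apply to the point x, -y, -z); pixel columns grow to the right and rows downward; lengths in m; the calibration is good to about 2 mm. The wrist camera is an equidistant fisheye: a pixel r from the principal point sees the ray r / f radians off the axis. A picture is of the moment at which its call begins.
- workorder.close_job(): hands the job in, once; it reports no verdict.
The state is a dict: "time": time; "joint_positions": joint angles; "qd": joint speeds; "joint_torque": joint torques, N m; "position": TCP position; "tool_rot": TCP orientation; "ft_force": force on the tool from outside, world axes, zero at the start; "torque": the same for the moment, N m; "grip_width": opening from 0.0 (shut) to 1.0 (fully open).
Only numpy, scipy, OpenCV 4.12 (cv2) and the standard library are available. Lean on these libraries where they do the work, as an engineer would, in place of code of your own. Each camera call takes 0.05 s, during which the arm holds its last target.

TASK

Take the steel plug gauge from its stand and, keeping it upright in the gripper, try its nose first in the narrower of the two drilled aluminium blocks, lowering it until it stops on the mouth. Then put it in the well of the other aluminium block, where it does fit, and leave it standing there fully home with its collar on the block, without shifting that block. Finally set the narrow block, well up, in the white reject tray, flat on its floor.

Things in the scene. Friction and masses are not known exactly. Their poses are not given: they have to be found in the camera images.
- gauge_grip (a point): Plug gauge, steel, 94 mm tall, nose down in a 64 mm square grey stand 36 mm high. Upward: nose tapering from 10 to 24 mm diameter over 14 mm, 24 mm shank up to 28 mm, collar 40 mm diameter and 6 mm thick, round handle 26 mm diameter and 60 mm tall. Point: on the axis half-way up the handle, 64 mm above the tip, 36 mm above the collar's underside; z up the axis. 28 mm deep in the stand. 0.3 kg.
- narrow_center (a point): Centre of the loose aluminium block with the narrow well, 50 mm along its x, 70 mm along its y, 40 mm high (point 20 mm below its top), about 0.3 kg. The round blind well in the middle of its top is 14 mm in diameter, mouth chamfered 2 mm: only the gauge's nose enters, about 4 to 6 mm. Best gripped across the 50 mm width.
- wide_center (a point): Centre of the other loose aluminium block, same outside (50 x 70 x 40 mm high, point 20 mm below its top). Its well in the middle of the top is 30 mm in diameter, mouth chamfered 2 mm, 32 mm deep: the gauge goes in until its collar sits on the block, the handle's centre then 56 mm above this point. Which block lies on which side varies.
- tray: White open reject tray, fixed to the bench, 190 x 190 mm outside and 25 mm high, walls 4 mm and floor 4 mm thick. Origin at the centre of its underside, x and y along its sides, z up.
Things that resemble listed ones, but are neither listed nor needed, are in the scene too. What is shaped like the part that bears gauge_grip but blue or green is not meant.

How it is judged:
By the outcome, as a careful person would: the job done as asked, in the order asked, and still so for the second after the job is handed in, with the robot touching nothing.
It also fails if it takes over 61 s, if anything falls off the work surface, if the arm or the gripper's body presses on something with over 40 N, if the wrist force passes 120 N, or if a joint passes its speed limit or range.

## Working session

There is one attempt and no reset: what is moved stays moved. The work goes in short steps, Python scripts to look and compute and a shell command to move; the robot and the scene stay as the last step left them, time stands still between calls to the robot, and variables do not carry over. Pictures are saved under pics/ and viewed, and the job is handed in when it is done.

```bash
ls; mkdir -p pics; cat > h.py <<'E'
import numpy as np, cv2
from bench import telemetry, viewer, workorder
from scipy.spatial.transform import Rotation as R
def rot(a):
    a=np.asarray(a,float)
    return a if a.shape==(3,3) else (R.from_rotvec(a).as_matrix() if a.size==3 else R.from_quat(a).as_matrix())
def pts(im):
    z=im['z_map'];K=np.array(im['K']);h,w=z.shape
    u,v=np.meshgrid(np.arange(w),np.arange(h))
    p=np.stack([(u-K[0,2])/K[0,0]*z,-(v-K[1,2])/K[1,1]*z,-z],-1)
    return p@rot(im['attitude']).T+np.array(im['xyz'])
def save(im,n,s=1.5):
    cv2.imwrite('pics/'+n,cv2.resize(im['pixels'][:,:,::-1],None,fx=s,fy=s))
E
python3 - <<'E'
from h import *
print(telemetry.get_state())
for n in ['scene','top','wrist']:
    im=viewer.get_image(n); save(im,n+'0.png'); print(n,im['K'],im['xyz'],im['attitude'],{k for k in im})
    np.save(n+'0.npy',im,allow_pickle=True)
E
```

```text
pics
{'time': 0.0, 'joint_positions': array([ 1.23511954,  0.32180371, -0.07007954,  1.45163344,  0.02262151,
        1.37078163, -0.05689009]), 'qd': array([-0.00027969,  0.00174419, -0.00184005,  0.00063904,  0.00028341,
        0.00051245, -0.00060975]), 'joint_torque': array([ 3.74984247e-04, -4.91285813e+01, -4.03802712e-01, -3.12533748e+01,
       -6.38090051e-02,  4.37116460e-02,  1.75293439e-04]), 'position': array([ 0.22249287, -0.61012822,  0.19899489]), 'tool_rot': array([ 0.94877225,  1.35623979, -0.94719264]), 'ft_force': array([-0.65159049,  0.80896512,  0.49303348]), 'torque': array([ 0.00571867, -0.00445629, -0.04512218]), 'grip_width': 0.9985077630348967}
scene [[368.7226431    0.         252.80503863]
 [  0.         368.7226431  194.53572169]
 [  0.           0.           1.        ]] [1.03369377 0.53469435 0.75943461] [0.34328177 0.98872549 2.28151179] {'z_map', 'xyz', 'K', 'attitude', 'pixels'}
top [[380.11343498   0.         258.34504156]
 [  0.         380.11343498 191.70190042]
 [  0.           0.           1.        ]] [ 0.49832439 -0.03790331  0.96999069] [ 0.08831126 -0.03527155 -1.56815906] {'z_map', 'xyz', 'K', 'attitude', 'pixels'}
wrist [[297.31863964   0.         251.743493  ]
 [  0.         297.31863964 194.44399015]
 [  0.           0.           1.        ]] [ 0.30142249 -0.58163306  0.38456586] [-0.2663651   0.18896833 -1.21241555] {'z_map', 'xyz', 'K', 'attitude', 'pixels'}
```

View pics/top0.png

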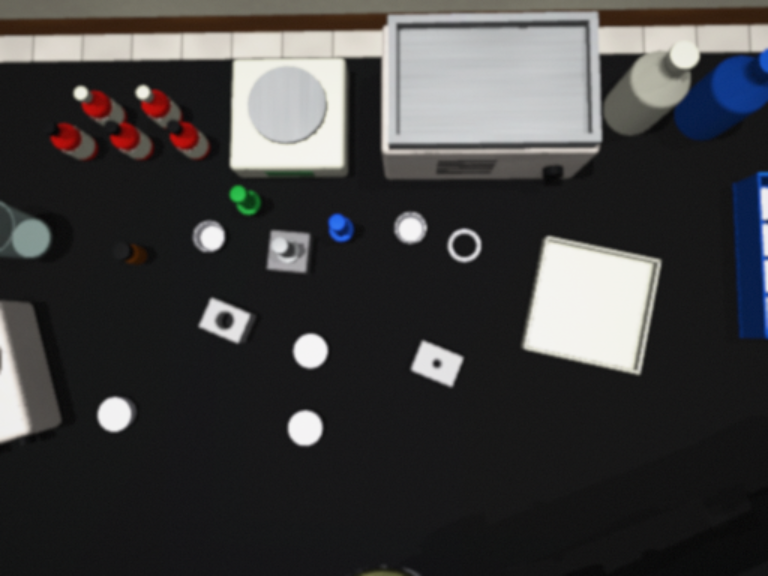

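View pics/scene0.png

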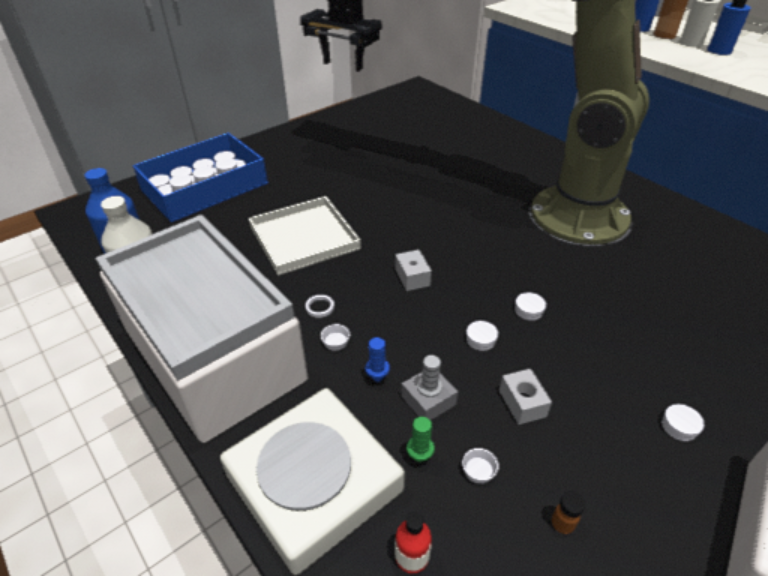

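View pics/wrist0.png

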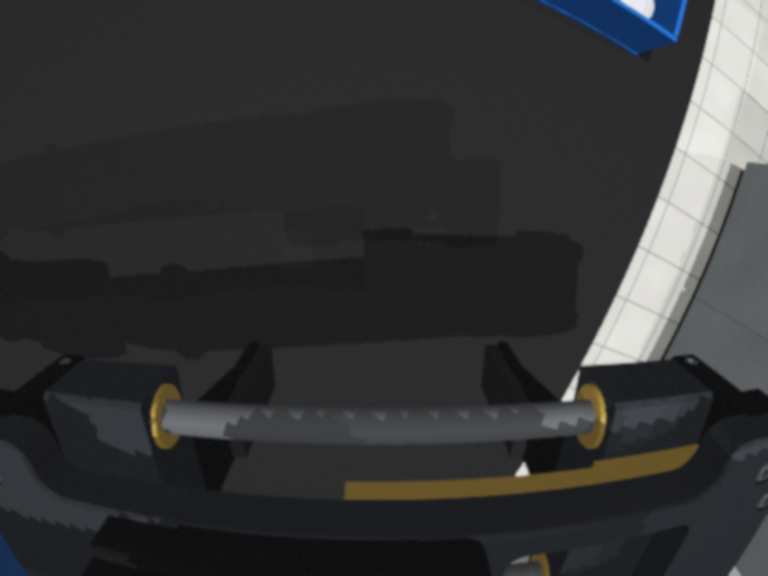

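Top view (768x576): gauge in its stand at (288,250), wide block at (226,320), narrow block at (437,363), tray at (592,305). Up in the image is +x and left is +y. Next I'll measure positions from both views.

```bash
cat > meas.py <<'E'
from h import *
def ray(im,u,v,z):
    K=np.array(im['K']);d=rot(im['attitude'])@np.array([(u-K[0,2])/K[0,0],-(v-K[1,2])/K[1,1],-1]);c=np.array(im['xyz'])
    return c+d*(z-c[2])/d[2]
def toppoly(im,mask,h):
    # image mask -> contour cast on plane h, min area rect (world)
    cs,_=cv2.findContours(mask.astype(np.uint8),cv2.RETR_EXTERNAL,cv2.CHAIN_APPROX_NONE)
    c=max(cs,key=cv2.contourArea)[:,0,:]
    w=np.array([ray(im,u,v,h)[:2] for u,v in c])
    r=cv2.minAreaRect((w*1000).astype(np.float32))
    return w,r
E
python3 - <<'E'
from meas import *
from scipy import ndimage as nd
for n,g in [('top',{'narrow':(291,242),'wide':(151,213),'gauge':(187,164),'tray':(395,203)}),('scene',{'narrow':(275,178),'wide':(350,260),'gauge':(287,245),'tray':(203,157)})]:
    im=np.load(n+'0.npy',allow_pickle=True).item(); P=pts(im); 
    for k,(u,v) in g.items():
        if k in('narrow','wide'):
            sub=np.zeros(P.shape[:2],bool); sub[v-40:v+40,u-40:u+40]=1
            m=sub&(abs(P[...,2]-.04)<.008)
            l,_=nd.label(m); ids=np.bincount(l[l>0]); m=l==ids.argmax()
            w,r=toppoly(im,nd.binary_fill_holes(m),.04)
            print(n,k,m.sum(),np.median(P[m][:,2]),P[m].mean(0),r)
            # well
            px=im['pixels'].astype(int).sum(2); hole=nd.binary_fill_holes(m)&(px<px[m].mean()*.6)
            hl=nd.binary_erosion(nd.binary_fill_holes(m),iterations=4)&(px<np.median(px[m])*.7)
            vv,uu=np.nonzero(hl); 
            if len(vv): print('  well',len(vv),ray(im,uu.mean(),vv.mean(),.04))
        if k=='gauge':
            sub=np.zeros(P.shape[:2],bool); sub[v-45:v+45,u-35:u+35]=1
            for lo,hi in [(.025,.0335),(.0335,.039),(.039,.045),(.045,.09),(.09,.098),(.098,.11)]:
                m=sub&(P[...,2]>lo)&(P[...,2]<hi)&(np.ptp(im['pixels'].astype(int),axis=2)<25)
                if m.sum(): print(n,'gauge',lo,m.sum(),P[m].mean(0),np.ptp(P[m][:,:2],axis=0))
        if k=='tray':
            sub=np.zeros(P.shape[:2],bool); sub[max(v-80,0):v+80,u-80:u+80]=1
            m=sub&(abs(P[...,2]-.025)<.006); w,r=toppoly(im,nd.binary_closing(m,iterations=2),.025); print(n,'traytop',m.sum(),r)
            m=sub&(abs(P[...,2]-.004)<.002)&(im['pixels'].min(2)>120);print(n,'floor',P[m].mean(0),m.sum())
E
```

```text
top narrow 574 0.03938046349517621 [ 0.44994608 -0.08613351  0.03935393] ((450.04443359375, -86.09630584716797), (69.85834503173828, 49.80519485473633), 68.08080291748047)
  well 31 [ 0.44965139 -0.08511202  0.04      ]
top wide 486 0.03934221800832749 [0.51882531 0.26172653 0.03924749] ((518.8173828125, 261.5312805175781), (71.8799819946289, 50.605525970458984), 67.83643341064453)
  well 123 [0.51819416 0.26261267 0.04      ]
top gauge 0.025 78 [0.62616109 0.15776306 0.03142985] [0.13061404 0.13276986]
top gauge 0.0335 367 [0.62555706 0.16186271 0.03593784] [0.13559074 0.13275925]
top gauge 0.039 119 [0.61730002 0.16840946 0.04138865] [0.13216946 0.12559855]
top gauge 0.045 45 [0.62860887 0.15140563 0.06671651] [0.02323508 0.01884371]
top gauge 0.09 14 [0.62885094 0.15115141 0.09408768] [0.02115072 0.01513027]
top gauge 0.098 97 [0.63365958 0.15944755 0.10129502] [0.0238256 0.0245538]
top traytop 584 ((547.156005859375, -341.03265380859375), (190.8181915283203, 189.5809326171875), 77.60762786865234)
top floor [ 0.54682997 -0.34498872  0.00369871] 3674
scene narrow 287 0.039322254713
[... 366 characters left out ...]
well 102 [0.51782604 0.26576239 0.04      ]
scene gauge 0.025 96 [0.63733471 0.17084992 0.02976847] [0.20862288 0.09474572]
scene gauge 0.0335 337 [0.63830301 0.16717242 0.0359351 ] [0.06742992 0.0693996 ]
scene gauge 0.039 90 [0.6374836  0.16605101 0.04172544] [0.05258529 0.04530056]
scene gauge 0.045 129 [0.63873592 0.1675994  0.06760443] [0.02343681 0.02386876]
scene gauge 0.09 24 [0.63915013 0.16784711 0.09408262] [0.01724566 0.01895465]
scene gauge 0.098 84 [0.63324988 0.16183313 0.10137214] [0.02491936 0.02562206]
scene traytop 848 ((568.1769409179688, -720.9573974609375), (113.65430450439453, 156.2958221435547), 88.72018432617188)
scene floor [ 0.55207798 -0.32615393  0.00382298] 1350
```

```bash
cat >> meas.py <<'E'
def delta(target,yaw=None,s=None):
    """units shift to target TCP, and twist for jaw direction yaw(deg)"""
    s=s or telemetry.get_state(); M=rot(s['tool_rot']); p=np.array(s['position'])
    d=M.T@(np.array(target)-p)/.04
    jaw=np.degrees(np.arctan2(M[1,2],M[0,2]))
    print('t',round(s['time'],2),'pos',p.round(4),'down',M[:,0].round(3),'jaw',round(jaw,2),'F',np.round(s['ft_force'],1),'w',round(s['grip_width'],3))
    print('xyz units',d.round(3))
    if yaw is not None:
        e=(yaw-jaw+90)%180-90
        print('twist (tool down => negative of world yaw) units',-e/5)
E
python3 - <<'E'
from meas import *
delta([.6335,.1607,.2],-22)
im=np.load('top0.npy',allow_pickle=True).item(); P=pts(im)
for n,(u,v,r) in dict(blue=(227,152,20),green=(163,133,20),scale=(193,78,30),cap=(139,158,14),oven=(330,60,40),cap2=(207,234,10)).items():
    q=P[v-r:v+r,u-r:u+r].reshape(-1,3); m=q[:,2]>.02; print(n,np.percentile(q[m][:,2],97),q[q[:,2]>np.percentile(q[:,2],90)].mean(0))
E
```

```text
t 0.15 pos [ 0.2226 -0.6102  0.1992] down [-0.001  0.001 -1.   ] jaw -69.96 F [-0.4 -0.6 -0.8] w 0.998
xyz units [  0.     16.257 -14.585]
twist (tool down => negative of world yaw) units -9.591013174808428
blue 0.18376536255188963 [0.66069552 0.06470867 0.11846959]
green 0.0957193850533435 [0.70906002 0.21775051 0.1115447 ]
scale 0.07246812338618872 [0.85196294 0.14654162 0.11701104]
cap 0.969990692029246 [0.64993364 0.27469077 0.10292901]
oven 0.18002617540393034 [ 0.75708292 -0.15504463  0.22110097]
cap2 0.025525992766837573 [0.47114346 0.11845319 0.04886707]
```

```bash
python3 -m creep '[{"fingers":1,"x":0,"y":8,"z":-7.2,"twist":-4.8},{"fingers":1,"x":0,"y":8,"z":-7.2,"twist":-4.8},{"fingers":1,"x":0,"y":8,"z":-7.2,"twist":-4.8},{"fingers":1,"x":0,"y":8,"z":-7.2,"twist":-4.8},{"fingers":1,"x":0,"y":8,"z":-7.2,"twist":-4.8},{"fingers":1,"x":0,"y":8,"z":-7.2,"twist":-4.8},{"fingers":1,"x":0,"y":8,"z":-7.2,"twist":-4.8},{"fingers":1,"x":0,"y":8,"z":-7.2,"twist":-4.8},{"fingers":1,"x":0,"y":8,"z":-7.2,"twist":-4.8},{"fingers":1,"x":0,"y":8,"z":-7.2,"twist":-4.8},{"fingers":1,"x":0,"y":8,"z":-7.2,"twist":-4.8}]'; python3 -c "
from meas import *
delta([.6335,.1607,.2],-22)"
```

```text
time: 1.07
position: [0.4276, -0.2234, 0.2003]
tool_rot: [0.622, 1.48, -0.618]
ft_force: [0.1, 1.2, -0.0]
grip_width: 0.999
t 1.07 pos [ 0.4276 -0.2234  0.2003] down [ 0.002  0.002 -1.   ] jaw -45.47 F [ 0.1  1.2 -0. ] w 0.999
xyz units [ 0.033 10.404 -3.237]
twist (tool down => negative of world yaw) units -4.693440083569567
```

```bash
python3 -m creep '[{"fingers":1,"x":0,"y":10.4,"z":-3.24,"twist":-4.7},{"fingers":1,"x":0,"y":10.4,"z":-3.24,"twist":-4.7},{"fingers":1,"x":0,"y":10.4,"z":-3.24,"twist":-4.7},{"fingers":1,"x":0,"y":10.4,"z":-3.24,"twist":-4.7},{"fingers":1,"x":0,"y":10.4,"z":-3.24,"twist":-4.7},{"fingers":1,"x":0,"y":10.4,"z":-3.24,"twist":-4.7},{"fingers":1,"x":0,"y":10.4,"z":-3.24,"twist":-4.7},{"fingers":1,"x":0,"y":10.4,"z":-3.24,"twist":-4.7},{"fingers":1,"x":0,"y":10.4,"z":-3.24,"twist":-4.7},{"fingers":1,"x":0,"y":10.4,"z":-3.24,"twist":-4.7},{"fingers":1,"x":0,"y":10.4,"z":-3.24,"twist":-4.7},{"fingers":1,"x":0,"y":10.4,"z":-3.24,"twist":-4.7},{"fingers":1,"x":0,"y":10.4,"z":-3.24,"twist":-4.7},{"fingers":1,"x":0,"y":10.4,"z":-3.24,"twist":-4.7}]'; python3 -c "
from meas import *
delta([.6335,.1607,.2],-22)
im=viewer.get_image('wrist'); save(im,'w1.png'); np.save('w1.npy',im,allow_pickle=True); print(im['xyz'],rot(im['attitude']).round(3))
im=viewer.get_image('scene'); save(im,'s1.png')"
```

```text
time: 2.23
position: [0.6334, 0.1506, 0.1995]
tool_rot: [0.307, 1.549, -0.309]
ft_force: [-0.6, -0.1, -0.5]
grip_width: 1.0
t 2.23 pos [0.6334 0.1506 0.1995] down [-0.001 -0.001 -1.   ] jaw -22.51 F [-0.6 -0.1 -0.5] w 1.0
xyz units [-0.013  0.235 -0.094]
twist (tool down => negative of world yaw) units -0.10223771169616498
[0.66581633 0.22820587 0.38485442] [[ 0.923  0.366  0.117]
 [-0.385  0.88   0.28 ]
 [-0.    -0.304  0.953]]
```

View pics/w1.png

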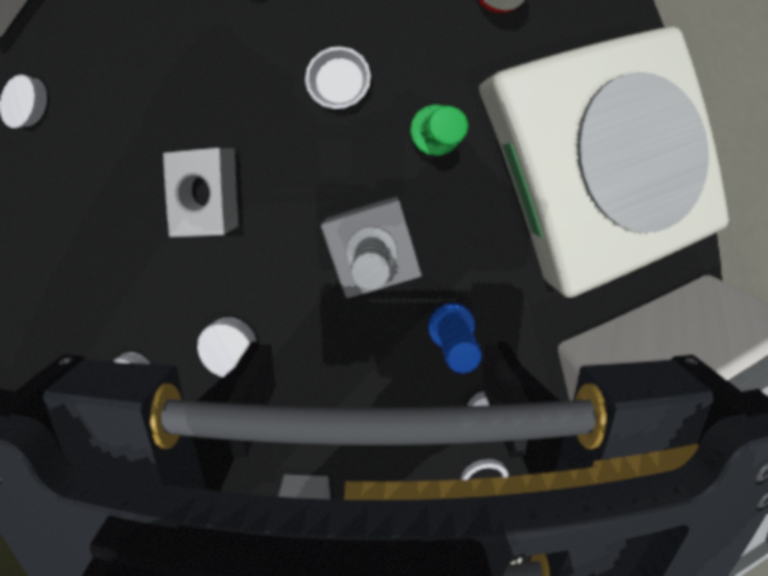

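View pics/s1.png

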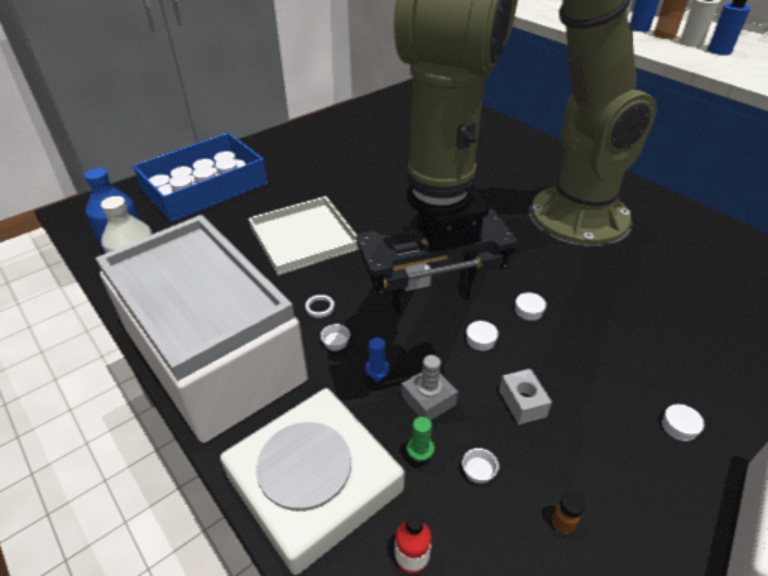

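The wrist view shows the gauge handle top at (370,270), the wide block's well at (195,192), blue at (462,355) and green at (448,125). I'll cast those pixels through the fisheye model.

```bash
cat >> meas.py <<'E'
def wray(im,u,v,z):
    K=np.array(im['K']);x=(np.asarray(u,float)-K[0,2])/K[0,0];y=(np.asarray(v,float)-K[1,2])/K[1,1]
    th=np.hypot(x,y)+1e-12; s=np.sin(th)/th
    d=np.stack([x*s,-y*s,-np.cos(th)],-1)@rot(im['attitude']).T; c=np.array(im['xyz'])
    return c+d*((z-c[2])/d[...,2])[...,None]
def wpts(im):
    z=im['z_map'];h,w=z.shape;K=np.array(im['K']);u,v=np.meshgrid(np.arange(w),np.arange(h))
    x=(u-K[0,2])/K[0,0];y=(v-K[1,2])/K[1,1];th=np.hypot(x,y)+1e-12;t=np.tan(th)/th
    p=np.stack([x*t*z,-y*t*z,-z],-1)
    return p@rot(im['attitude']).T+np.array(im['xyz'])
E
python3 - <<'E'
from meas import *
from scipy import ndimage as nd
im=np.load('w1.npy',allow_pickle=True).item();P=wpts(im)
def blob(u,v,r,lo,hi):
    sub=np.zeros(P.shape[:2],bool);sub[v-r:v+r,u-r:u+r]=1
    m=sub&(P[...,2]>lo)&(P[...,2]<hi);l,_=nd.label(m);m=l==np.bincount(l[l>0]).argmax();return m
m=blob(247,180,30,.098,.106);print('handle top',m.sum(),P[m].mean(0),np.ptp(P[m],axis=0))
m=blob(247,165,40,.033,.039);print('stand',m.sum(),P[m].mean(0))
m=nd.binary_fill_holes(blob(132,128,35,.036,.043));
cs,_=cv2.findContours(m.astype(np.uint8),0,1);c=max(cs,key=cv2.contourArea)[:,0]
w=wray(im,c[:,0],c[:,1],.04)[:,:2];print('wide',m.sum(),cv2.minAreaRect((w*1000).astype(np.float32)))
px=im['pixels'].astype(int).sum(2)
hl=nd.binary_erosion(m,iterations=4)&(px<np.median(px[m])*.75);v,u=np.nonzero(hl);print('well',len(v),wray(im,u,v,.04).mean(0))
E
```

```text
handle top 512 [0.63202132 0.16094387 0.1026005 ] [0.02489971 0.0250181  0.00569926]
stand 1675 [0.63389309 0.16395386 0.03675322]
wide 2112 ((517.4617309570312, 262.9501037597656), (69.32611083984375, 52.30010986328125), 67.42166137695312)
well 443 [0.51728058 0.26344616 0.04      ]
```

```bash
python3 -c "
from meas import *
delta([.6328,.1609,.053],-22)"
```

```text
t 2.33 pos [0.6336 0.1496 0.2   ] down [-0.    -0.002 -1.   ] jaw -22.61 F [-0.7  0.4  0.4] w 1.003
xyz units [ 3.674  0.258 -0.128]
twist (tool down => negative of world yaw) units -0.12153245793148529
```

```bash
python3 -m creep '[{"fingers":1,"x":0.5,"y":0.26,"z":-0.13,"twist":-0.12},{"fingers":1,"x":1.2,"y":0.26,"z":-0.13,"twist":-0.12},{"fingers":1,"x":1.8,"y":0.26,"z":-0.13,"twist":-0.12},{"fingers":1,"x":2.4,"y":0.26,"z":-0.13,"twist":-0.12},{"fingers":1,"x":3.0,"y":0.26,"z":-0.13,"twist":-0.12},{"fingers":1,"x":3.4,"y":0.26,"z":-0.13,"twist":-0.12},{"fingers":1,"x":3.67,"y":0.26,"z":-0.13,"twist":-0.12},{"fingers":1,"x":3.67,"y":0.26,"z":-0.13,"twist":-0.12},{"fingers":1,"x":3.67,"y":0.26,"z":-0.13,"twist":-0.12}]' 40; python3 -c "
from meas import *
delta([.6328,.1609,.053],-22)
im=viewer.get_image('wrist'); save(im,'w2.png')"
```

```text
time: 3.08
position: [0.6329, 0.1625, 0.0536]
tool_rot: [0.3, 1.55, -0.301]
ft_force: [0.5, 0.8, 0.1]
grip_width: 0.996
t 3.08 pos [0.6329 0.1625 0.0536] down [ 0. -0. -1.] jaw -21.94 F [0.5 0.8 0.1] w 0.996
xyz units [ 0.014 -0.038  0.012]
twist (tool down => negative of world yaw) units 0.012994193567965339
```

View pics/w2.png

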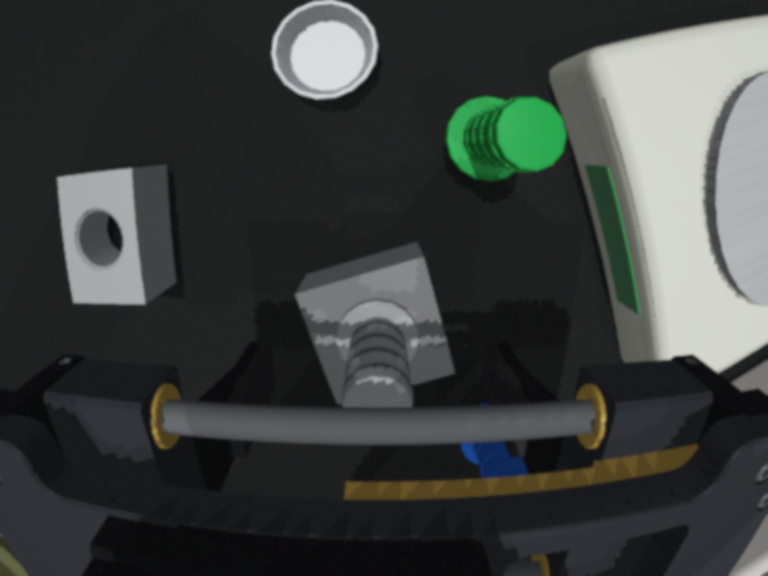

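The handle at (378,370) lies midway between the finger pads at (255,370) and (505,370), so I'll close.

```bash
python3 -m creep '[{"fingers":1,"x":0,"y":-0.03,"z":0,"twist":0},{"fingers":0.2,"x":0,"y":-0.03,"z":0,"twist":0},{"fingers":0.2,"x":0,"y":-0.03,"z":0,"twist":0},{"fingers":0.2,"x":0,"y":-0.03,"z":0,"twist":0},{"fingers":0.2,"x":0,"y":-0.03,"z":0,"twist":0},{"fingers":0.2,"x":0,"y":-0.03,"z":0,"twist":0},{"fingers":0.2,"x":0,"y":-0.03,"z":0,"twist":0},{"fingers":0.2,"x":0,"y":-0.03,"z":0,"twist":0},{"fingers":0.2,"x":0,"y":-0.03,"z":0,"twist":0},{"fingers":0.2,"x":0,"y":-0.03,"z":0,"twist":0}]' 40; python3 -c "
from meas import *
delta([.6328,.1609,.053],-22)"
```

```text
time: 3.97
position: [0.6323, 0.1624, 0.0532]
tool_rot: [0.299, 1.55, -0.299]
ft_force: [0.1, 0.6, -0.1]
grip_width: 0.399
t 3.97 pos [0.6323 0.1624 0.0532] down [-0. -0. -1.] jaw -21.86 F [ 0.1  0.6 -0.1] w 0.399
xyz units [ 0.004 -0.031  0.025]
twist (tool down => negative of world yaw) units 0.02877286405444295
```

```bash
python3 -m creep '[{"fingers":0.1,"x":0,"y":0,"z":0,"twist":0},{"fingers":0.1,"x":0,"y":0,"z":0,"twist":0},{"fingers":0.1,"x":0,"y":0,"z":0,"twist":0},{"fingers":0.1,"x":0,"y":0,"z":0,"twist":0},{"fingers":0.1,"x":0,"y":0,"z":0,"twist":0},{"fingers":0.1,"x":-0.25,"y":0,"z":0,"twist":0},{"fingers":0.1,"x":-0.5,"y":0,"z":0,"twist":0},{"fingers":0.1,"x":-1,"y":0,"z":0,"twist":0},{"fingers":0.1,"x":-1.5,"y":0,"z":0,"twist":0},{"fingers":0.1,"x":-2,"y":0,"z":0,"twist":0},{"fingers":0.1,"x":-2.5,"y":0,"z":0,"twist":0},{"fingers":0.1,"x":-2.5,"y":0,"z":0,"twist":0}]' 40; python3 -c "
from meas import *
delta([.4495,-.0845,.18],-22)
im=viewer.get_image('wrist'); save(im,'w3.png');np.save('w3.npy',im,allow_pickle=True)
im=viewer.get_image('scene'); save(im,'s3.png')"
```

```text
time: 4.97
position: [0.6348, 0.1639, 0.1588]
tool_rot: [0.302, 1.543, -0.296]
ft_force: [-0.2, 0.6, -2.2]
grip_width: 0.29
t 4.97 pos [0.6348 0.1639 0.1588] down [ 0.008  0.002 -1.   ] jaw -21.85 F [-0.2  0.6 -2.2] w 0.29
xyz units [-0.578 -7.484 -1.985]
twist (tool down => negative of world yaw) units 0.030533750195604625
```

View pics/w3.png

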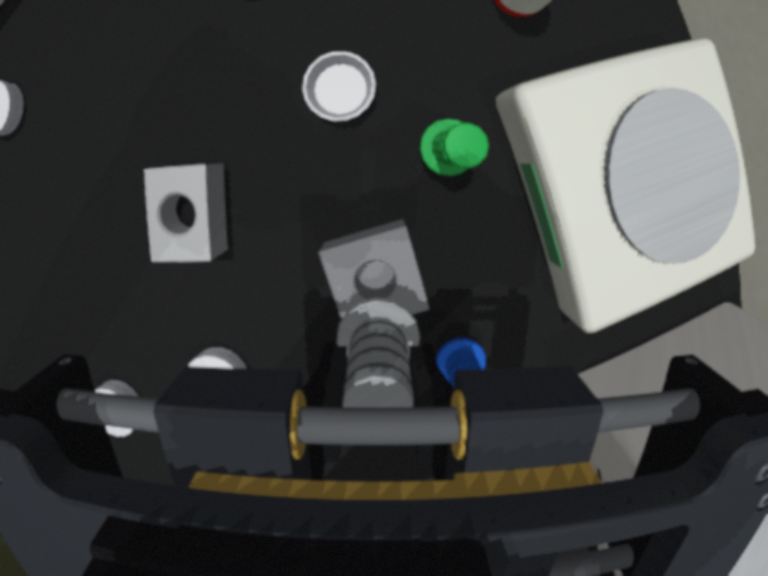

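View pics/s3.png

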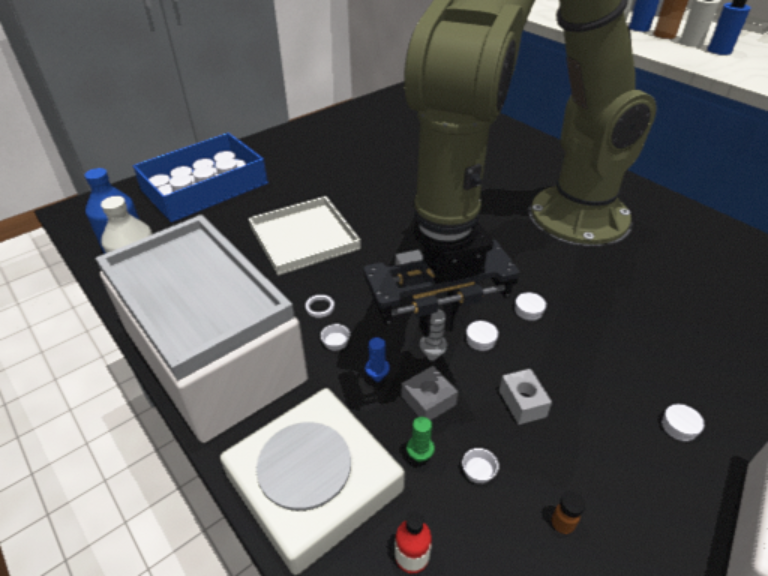

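The gauge is held upright: opening is 0.29, about 25 mm, and the nose at (377,275) in the wrist view is clear of the stand. Now I move over the narrow block.

```bash
python3 -m creep '[{"fingers":0.1,"x":0,"y":-1,"z":-0.27,"twist":0},{"fingers":0.1,"x":0,"y":-2,"z":-0.53,"twist":0},{"fingers":0.1,"x":0,"y":-2.8,"z":-0.75,"twist":0},{"fingers":0.1,"x":0,"y":-3.6,"z":-0.96,"twist":0},{"fingers":0.1,"x":0,"y":-4.4,"z":-1.17,"twist":0},{"fingers":0.1,"x":0,"y":-5.2,"z":-1.38,"twist":0},{"fingers":0.1,"x":0,"y":-6,"z":-1.6,"twist":0},{"fingers":0.1,"x":0,"y":-6.7,"z":-1.78,"twist":0},{"fingers":0.1,"x":0,"y":-7.2,"z":-1.9,"twist":0},{"fingers":0.1,"x":0,"y":-7.48,"z":-1.98,"twist":0},{"fingers":0.1,"x":0,"y":-7.48,"z":-1.98,"twist":0},{"fingers":0.1,"x":0,"y":-7.48,"z":-1.98,"twist":0}]' 40; python3 -c "
from meas import *
delta([.4495,-.0845,.13],-22)
im=viewer.get_image('wrist'); save(im,'w4.png');np.save('w4.npy',im,allow_pickle=True)
im=viewer.get_image('scene'); save(im,'s4.png');np.save('s4.npy',im,allow_pickle=True)
im=viewer.get_image('top'); save(im,'t4.png');np.save('t4.npy',im,allow_pickle=True)
delta([.4495,-.0845,.13],-22)"
```

```text
time: 6.07
position: [0.4465, -0.0858, 0.1522]
tool_rot: [0.301, 1.551, -0.3]
ft_force: [1.0, 0.6, -3.4]
grip_width: 0.287
t 6.07 pos [ 0.4465 -0.0858  0.1522] down [-0.002  0.001 -1.   ] jaw -21.95 F [ 1.   0.6 -3.4] w 0.287
xyz units [0.554 0.06  0.059]
twist (tool down => negative of world yaw) units 0.00994282093072627
t 6.22 pos [ 0.4478 -0.0844  0.1528] down [-0.     0.001 -1.   ] jaw -21.74 F [ 0.5 -0.6 -2.5] w 0.282
xyz units [0.571 0.014 0.041]
twist (tool down => negative of world yaw) units 0.05281301364866522
```

View pics/w4.png

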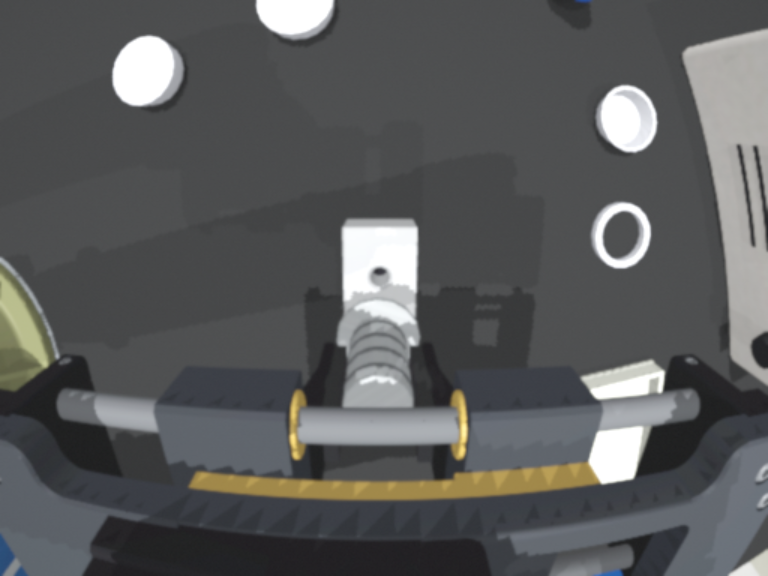

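View pics/s4.png

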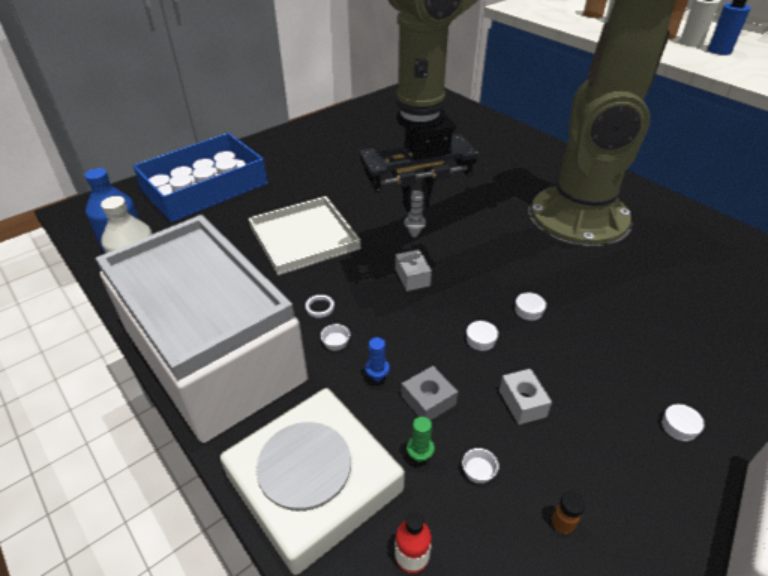

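```bash
python3 - <<'E'
from meas import *
from scipy import ndimage as nd
im=np.load('w4.npy',allow_pickle=True).item();P=wpts(im);px=im['pixels'].astype(int).sum(2)
m=np.zeros(px.shape,bool);m[172:196,240:267]=1
hl=m&(px<np.median(px[150:195,235:270])*.75);v,u=np.nonzero(hl);print('well',len(v),u.mean(),v.mean(),wray(im,u.mean(),v.mean(),.04), 'dark in chamfer biased')
mm=(abs(P[...,2]-.04)<.006)&(np.arange(512)[None]>215)&(np.arange(512)[None]<290)&(np.arange(384)[:,None]>140)&(np.arange(384)[:,None]<215)
print('block top pts',mm.sum(),P[mm].min(0),P[mm].max(0))
# top edges in tool axes
s=telemetry.get_state();M=rot(s['tool_rot'])
q=P[mm][:,:2]-np.array(s['position'])[:2]
print('rel TCP along y tool',np.percentile(q@M[:2,1],[1,50,99])*1000,'along z',np.percentile(q@M[:2,2],[1,50,99])*1000)
# collar
zc=.1525-.045+.034
mm=(abs(P[...,2]-zc)<.004)&(np.arange(384)[:,None]<235)&(np.arange(384)[:,None]>180)&(np.arange(512)[None]>215)&(np.arange(512)[None]<290)
q=P[mm][:,:2]-np.array(s['position'])[:2]
print('collar pts',mm.sum(),'y',np.percentile(q@M[:2,1],[0,1,50,99,100])*1000,'z',np.percentile(q@M[:2,2],[0,1,50,99,100])*1000)
# collar edge at plane zc: front-most row
# handle top
zt=.1525-.045+.094
mm=(abs(P[...,2]-zt)<.004)&(np.arange(384)[:,None]<275)&(np.arange(384)[:,None]>235)&(np.arange(512)[None]>215)&(np.arange(512)[None]<290)
q=P[mm][:,:2]-np.array(s['position'])[:2]
print('handle top pts',mm.sum(),'y',np.percentile(q@M[:2,1],[0,1,50,99,100])*1000,'z',np.percentile(q@M[:2,2],[0,1,50,99,100])*1000)
for n in('s4','t4'):
    im=np.load(n+'.npy',allow_pickle=True).item();cv2.imwrite(f'pics/{n}c.png',cv2.resize(im['pixels'][110:210,220:330,::-1] if n=='s4' else im['pixels'][190:290,240:350,::-1],None,fx=6,fy=6,interpolation=cv2.INTER_CUBIC))
E
```

```text
well 139 253.0431654676259 184.568345323741 [ 0.44777375 -0.08604679  0.04      ] dark in chamfer biased
block top pts 2375 [ 0.41417752 -0.12070412  0.03403134] [ 0.4835124  -0.0435821   0.04322263]
rel TCP along y tool [-23.92546118   9.93210785  33.90638821] along z [-24.63345478   0.65271203  24.9430874 ]
collar pts 913 y [-10.59065718  -7.92969602   7.62055502  15.9768008   16.40288795] z [-20.77107529 -19.80413352  -0.36097648  18.24398416  19.07057542]
handle top pts 1276 y [-5.49000449 -4.24468892  3.40586271  9.8702507  10.34901636] z [-19.43200945 -18.41823489  -0.3691697   18.13168374  19.33571755]
```

View pics/s4c.png

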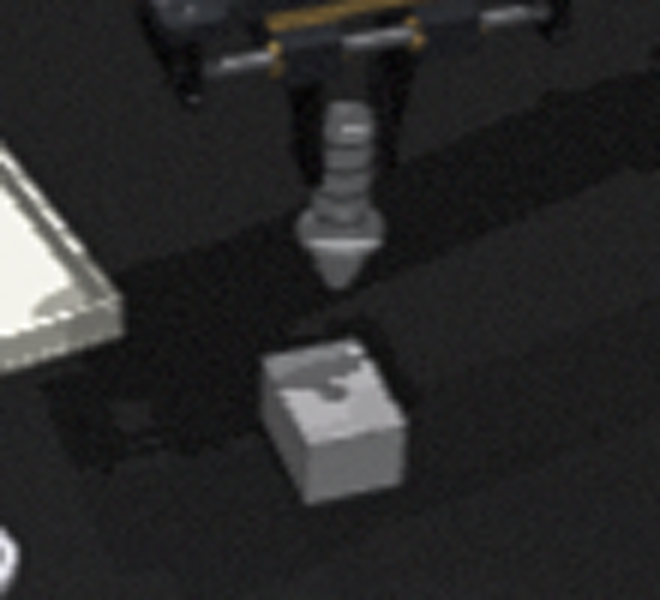

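```bash
python3 - <<'E'
from meas import *
im=np.load('s4.npy',allow_pickle=True).item()
s=telemetry.get_state();M=rot(s['tool_rot']);p=s['position'];print(p)
def rel(n,q): d=(q-p)[:2];print(n,q,'y',round(d@M[:2,1]*1000,2),'z',round(d@M[:2,2]*1000,2))
rel('collar ctr(base ellipse)',ray(im,220+341/6,110+237/6,p[2]-.045+.028))
rel('handle top',ray(im,220+348/6,110+109/6,p[2]-.045+.094))
rel('tip',ray(im,220+340/6,110+286/6,p[2]-.045))
rel('well',ray(im,220+335/6,110+389/6,.04))
rel('collar L',ray(im,220+299/6,110+237/6,p[2]-.045+.028))
rel('collar R',ray(im,220+383/6,110+237/6,p[2]-.045+.028))
c=np.array([ray(im,220+a/6,110+b/6,.04) for a,b in [(264,355),(357,341),(405,425),(307,443)]]);rel('block corners mean',c.mean(0));print(np.linalg.norm(c-np.roll(c,1,0),axis=1))
E
```

```text
[ 0.44776661 -0.08441297  0.15282629]
collar ctr(base ellipse) [ 0.44790624 -0.08041333  0.13582629] y 3.77 z -1.35
handle top [ 0.44224419 -0.08557423  0.20182629] y -3.12 z -4.7
tip [ 0.44838312 -0.07906433  0.10782629] y 5.2 z -1.41
well [ 0.44592476 -0.08184553  0.04      ] y 1.7 z -2.66
collar L [ 0.463088   -0.09313242  0.13582629] y -2.43 z 17.46
collar R [ 0.43273209 -0.06770062  0.13582629] y 9.96 z -20.15
block corners mean [ 0.44725345 -0.08191844  0.04      ] y 2.13 z -1.4
[0.07061859 0.04932192 0.06884793 0.05046032]
```

View pics/t4c.png

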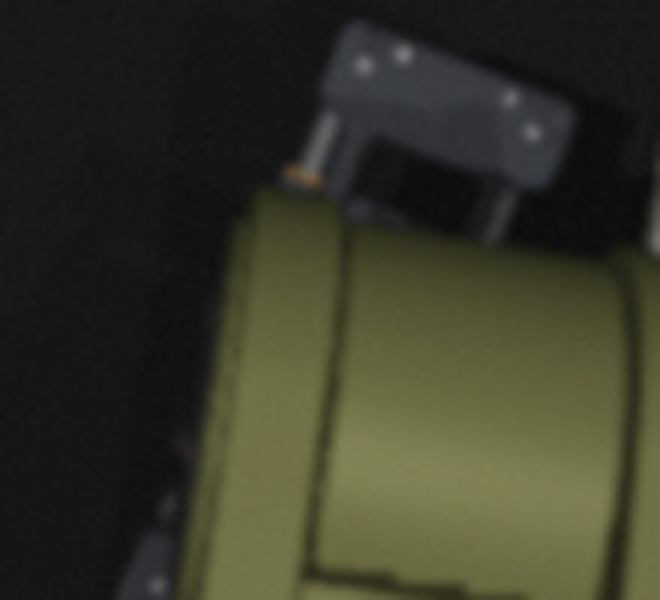

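Scene and wrist views disagree on the nose-to-well offset by 2–3 mm and straddle zero. I'll lower until the tip is about 6 mm above the mouth and compare again.

```bash
python3 -m creep '[{"fingers":0.1,"x":0.4,"y":0,"z":0,"twist":0},{"fingers":0.1,"x":0.8,"y":0,"z":0,"twist":0},{"fingers":0.1,"x":1.2,"y":0,"z":0,"twist":0},{"fingers":0.1,"x":1.5,"y":0,"z":0,"twist":0},{"fingers":0.1,"x":1.5,"y":0,"z":0,"twist":0},{"fingers":0.1,"x":1.5,"y":0,"z":0,"twist":0}]' 40; python3 -c "
from meas import *
im=viewer.get_image('wrist'); save(im,'w5.png');np.save('w5.npy',im,allow_pickle=True)
im=viewer.get_image('scene'); np.save('s5.npy',im,allow_pickle=True)
cv2.imwrite('pics/s5c.png',cv2.resize(im['pixels'][110:210,220:330,::-1],None,fx=7,fy=6,interpolation=cv2.INTER_CUBIC))
delta([.4495,-.0845,.13],-22)"
```

```text
time: 6.72
position: [0.4473, -0.0846, 0.0928]
tool_rot: [0.299, 1.552, -0.297]
ft_force: [1.0, -0.9, -2.5]
grip_width: 0.289
t 6.82 pos [ 0.4484 -0.0853  0.094 ] down [ 0.001 -0.    -1.   ] jaw -21.8 F [ 0.2  0.  -2.5] w 0.286
xyz units [-0.899  0.03   0.019]
twist (tool down => negative of world yaw) units 0.0402352421725368
```

View pics/s5c.png

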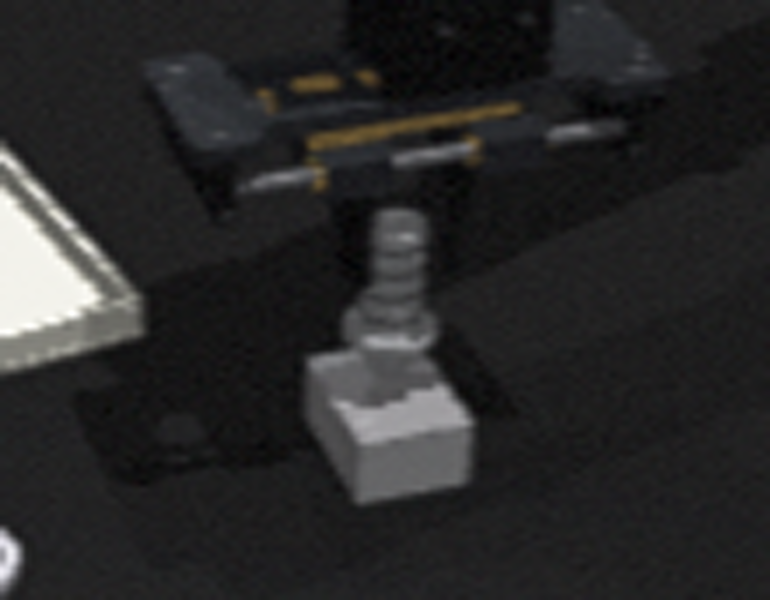

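View pics/w5.png

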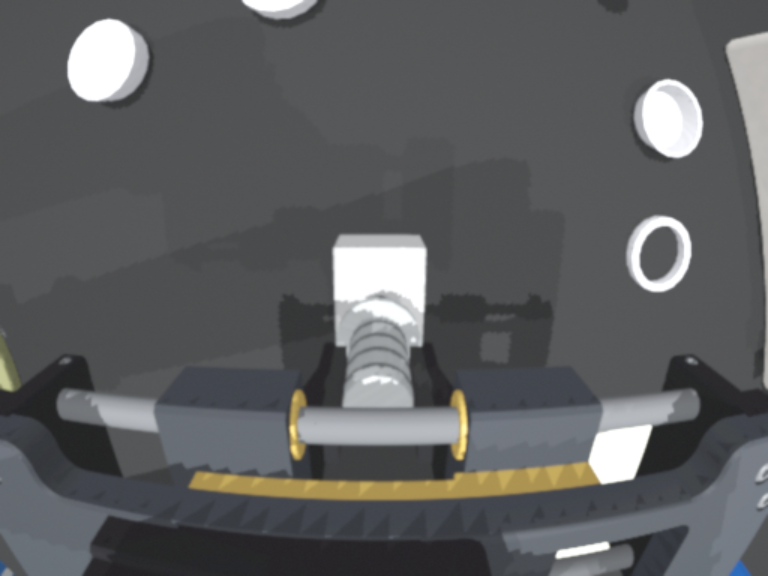

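```bash
python3 - <<'E'
from meas import *
im=np.load('w5.npy',allow_pickle=True).item();P=wpts(im)
s=telemetry.get_state();M=rot(s['tool_rot']);p=s['position'];tz=p[2]-.045
g=im['pixels'].astype(int).sum(2)[:,247:259].mean(1)
d=np.diff(g);print([ (r,int(g[r])) for r in range(150,275)][::1])
for r in range(150,215,3):
    q=P[r,252]; e=(q-p)[:2]; print(r,q[2].round(4),'y',round(e@M[:2,1]*1000,1),end=' | ')
print()
for nm,r,z in [('edge',164.5,.04),('edge',165.5,.04)]:
    q=wray(im,252.,r,z);print(nm,(q-p)[:2]@M[:2,1]*1000)
E
```

```text
[(150, 225), (151, 225), (152, 225), (153, 225), (154, 229), (155, 279), (156, 413), (157, 517), (158, 548), (159, 552), (160, 552), (161, 552), (162, 552), (163, 554), (164, 609), (165, 722), (166, 765), (167, 765), (168, 765), (169, 765), (170, 765), (171, 765), (172, 765), (173, 765), (174, 765), (175, 765), (176, 765), (177, 765), (178, 765), (179, 765), (180, 765), (181, 765), (182, 765), (183, 765), (184, 765), (185, 765), (186, 765), (187, 765), (188, 765), (189, 765), (190, 765), (191, 765), (192, 763), (193, 739), (194, 683), (195, 606), (196, 524), (197, 461), (198, 483), (199, 563), (200, 671), (201, 754), (202, 764), (203, 764), (204, 765), (205, 765), (206, 763), (207, 754), (208, 746), (209, 731), (210, 693), (211, 602), (212, 514), (213, 452), (214, 416), (215, 469), (216, 522), (217, 532), (218, 527), (219, 516), (220, 494), (221, 445), (222, 365), (223, 357), (224, 419), (225, 467), (226, 479), (227, 480), (228, 480), (229, 475), (230, 445), (231, 373), (232, 336), (233, 381), (234, 444), (235, 473), (236, 479), (237, 479), (238, 479), (239, 479), (240, 469), (241, 4
[... 185 characters left out ...]
(257, 549), (258, 548), (259, 548), (260, 547), (261, 547), (262, 546), (263, 545), (264, 544), (265, 545), (266, 545), (267, 546), (268, 545), (269, 546), (270, 531), (271, 465), (272, 372), (273, 360), (274, 394)]
150 0.0014 y 40.2 | 153 0.0014 y 37.3 | 156 0.0011 y 34.4 | 159 0.0155 y 34.2 | 162 0.0303 y 34.4 | 165 0.041 y 34.1 | 168 0.0403 y 31.4 | 171 0.0418 y 29.2 | 174 0.0399 y 26.3 | 177 0.0404 y 23.8 | 180 0.0412 y 21.5 | 183 0.0415 y 19.0 | 186 0.0404 y 16.1 | 189 0.0411 y 13.7 | 192 0.0415 y 11.2 | 195 0.0407 y 8.3 | 198 0.0778 y 17.9 | 201 0.0829 y 17.4 | 204 0.0817 y 14.7 | 207 0.0829 y 12.9 | 210 0.0825 y 10.6 | 213 0.0884 y 10.6 | 
edge 34.27574848205785
edge 33.43875502691319
```

The wrist view now puts the gauge axis at y −2.2 mm and the well at −0.8 mm, with the jaw direction aligned to under 1 mm. I'll shift +1.4 mm and lower gently.

```bash
python3 -m creep '[{"fingers":0.1,"x":0.05,"y":0.03,"z":0,"twist":0},{"fingers":0.1,"x":0.1,"y":0.03,"z":0,"twist":0},{"fingers":0.1,"x":0.15,"y":0.03,"z":0,"twist":0},{"fingers":0.1,"x":0.19,"y":0.03,"z":0,"twist":0},{"fingers":0.1,"x":0.22,"y":0.03,"z":0,"twist":0},{"fingers":0.1,"x":0.25,"y":0.03,"z":0,"twist":0},{"fingers":0.1,"x":0.25,"y":0.03,"z":0,"twist":0},{"fingers":0.1,"x":0.25,"y":0.03,"z":0,"twist":0}]' 40
```

```text
time: 7.48
position: [0.4478, -0.0847, 0.0832]
tool_rot: [0.299, 1.55, -0.299]
ft_force: [1.1, -0.9, -2.6]
grip_width: 0.287
```

No contact yet (−2.6 N is just the gauge's weight). Continuing in 1 mm steps.

```bash
python3 -m creep '[{"fingers":0.1,"x":0.025,"y":0,"z":0,"twist":0},{"fingers":0.1,"x":0.05,"y":0,"z":0,"twist":0},{"fingers":0.1,"x":0.075,"y":0,"z":0,"twist":0},{"fingers":0.1,"x":0.075,"y":0,"z":0,"twist":0}]' 40
```

```text
time: 7.82
position: [0.4481, -0.0845, 0.0804]
tool_rot: [0.299, 1.55, -0.299]
ft_force: [0.4, -0.2, -1.0]
grip_width: 0.288
```

```bash
python3 -m creep '[{"fingers":0.1,"x":0.025,"y":0,"z":0,"twist":0},{"fingers":0.1,"x":0.05,"y":0,"z":0,"twist":0},{"fingers":0.1,"x":0.05,"y":0,"z":0,"twist":0}]' 40;python3 -c "
from meas import *
delta([.4495,-.0845,.08],-22)"
```

```text
time: 8.07
position: [0.4485, -0.0845, 0.0799]
tool_rot: [0.299, 1.549, -0.299]
ft_force: [-3.4, 1.5, 10.6]
grip_width: 0.288
t 8.07 pos [ 0.4485 -0.0845  0.0799] down [ 0.001 -0.    -1.   ] jaw -21.85 F [-3.4  1.5 10.6] w 0.288
xyz units [-0.002  0.009  0.023]
twist (tool down => negative of world yaw) units 0.029875560296136427
```

Stopped on the mouth: about 13 N of contact, with the tip at z ≈ 0.035, 5 mm into the well as expected. I'll check with a picture.

```bash
python3 -m creep '[{"fingers":0.1,"x":0.02,"y":0,"z":0,"twist":0},{"fingers":0.1,"x":0.02,"y":0,"z":0,"twist":0},{"fingers":0.1,"x":0.02,"y":0,"z":0,"twist":0}]' 40; python3 -c "
from meas import *
im=viewer.get_image('wrist'); save(im,'w6.png')
im=viewer.get_image('scene'); np.save('s6.npy',im,allow_pickle=True)
cv2.imwrite('pics/s6c.png',cv2.resize(im['pixels'][110:210,220:330,::-1],None,fx=6,fy=6,interpolation=cv2.INTER_CUBIC))
delta([.4495,-.0845,.08],-22)"
```

```text
time: 8.32
position: [0.4487, -0.0845, 0.0798]
tool_rot: [0.299, 1.549, -0.3]
ft_force: [-5.6, 2.9, 15.2]
grip_width: 0.291
t 8.42 pos [ 0.4487 -0.0845  0.0798] down [ 0.001 -0.001 -1.   ] jaw -21.85 F [-5.9  1.7 15.1] w 0.286
xyz units [-0.005  0.007  0.019]
twist (tool down => negative of world yaw) units 0.030310964083582803
```

View pics/s6c.png

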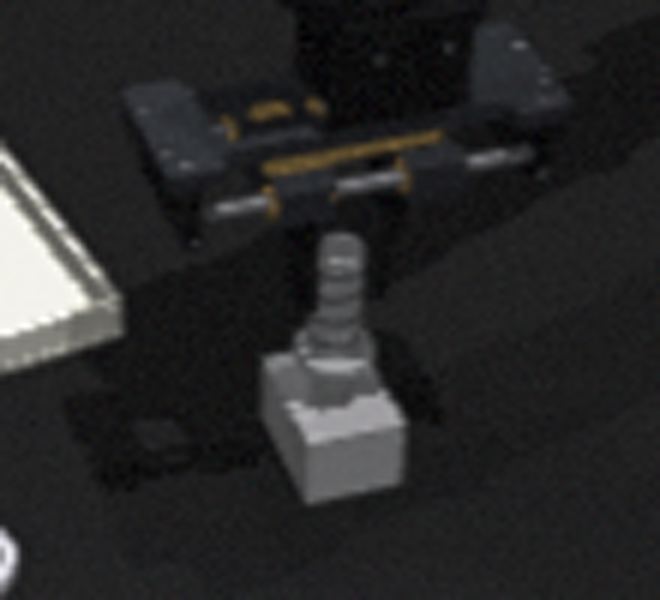

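The nose at (335,385) stands in the well mouth, the collar is well above the block, and the block hasn't moved. The trial is done, so I lift.

```bash
python3 -m creep '[{"fingers":0.1,"x":-0.1,"y":0,"z":0,"twist":0},{"fingers":0.1,"x":-0.3,"y":0,"z":0,"twist":0},{"fingers":0.1,"x":-0.7,"y":0,"z":0,"twist":0},{"fingers":0.1,"x":-1.2,"y":0,"z":0,"twist":0},{"fingers":0.1,"x":-1.6,"y":0,"z":0,"twist":0},{"fingers":0.1,"x":-1.8,"y":0,"z":0,"twist":0},{"fingers":0.1,"x":-1.8,"y":0,"z":0,"twist":0}]' 40;python3 -c "
from meas import *
delta([.5177,.2642,.15],-22)"
```

```text
time: 9.0
position: [0.4492, -0.0852, 0.1512]
tool_rot: [0.299, 1.546, -0.3]
ft_force: [-0.3, -0.5, -3.2]
grip_width: 0.288
t 9.0 pos [ 0.4492 -0.0852  0.1512] down [ 0.003 -0.002 -1.   ] jaw -21.87 F [-0.3 -0.5 -3.2] w 0.288
xyz units [ 0.022  8.744 -1.665]
twist (tool down => negative of world yaw) units 0.02533543187639964
```

```bash
python3 -m creep '[{"fingers":0.1,"x":0,"y":0.8,"z":-0.15,"twist":0},{"fingers":0.1,"x":0,"y":1.7,"z":-0.32,"twist":0},{"fingers":0.1,"x":0,"y":2.6,"z":-0.5,"twist":0},{"fingers":0.1,"x":0,"y":3.5,"z":-0.67,"twist":0},{"fingers":0.1,"x":0,"y":4.4,"z":-0.84,"twist":0},{"fingers":0.1,"x":0,"y":5.3,"z":-1.01,"twist":0},{"fingers":0.1,"x":0,"y":6.2,"z":-1.18,"twist":0},{"fingers":0.1,"x":0,"y":7.1,"z":-1.35,"twist":0},{"fingers":0.1,"x":0,"y":7.9,"z":-1.5,"twist":0},{"fingers":0.1,"x":0,"y":8.5,"z":-1.62,"twist":0},{"fingers":0.1,"x":0,"y":8.74,"z":-1.66,"twist":0},{"fingers":0.1,"x":0,"y":8.74,"z":-1.66,"twist":0},{"fingers":0.1,"x":0,"y":8.74,"z":-1.66,"twist":0},{"fingers":0.1,"x":0,"y":8.74,"z":-1.66,"twist":0}]' 40;python3 -c "
from meas import *
im=viewer.get_image('wrist'); save(im,'w7.png');np.save('w7.npy',im,allow_pickle=True)
delta([.5177,.2642,.1],-22)"
```

```text
time: 10.17
position: [0.5164, 0.2623, 0.1485]
tool_rot: [0.299, 1.551, -0.303]
ft_force: [0.1, -0.8, -2.6]
grip_width: 0.286
t 10.22 pos [0.5166 0.2621 0.1488] down [-0.001 -0.002 -1.   ] jaw -22.01 F [-0.3  0.3 -2.4] w 0.289
xyz units [1.219 0.062 0.005]
twist (tool down => negative of world yaw) units -0.001064604681283754
```

View pics/w7.png

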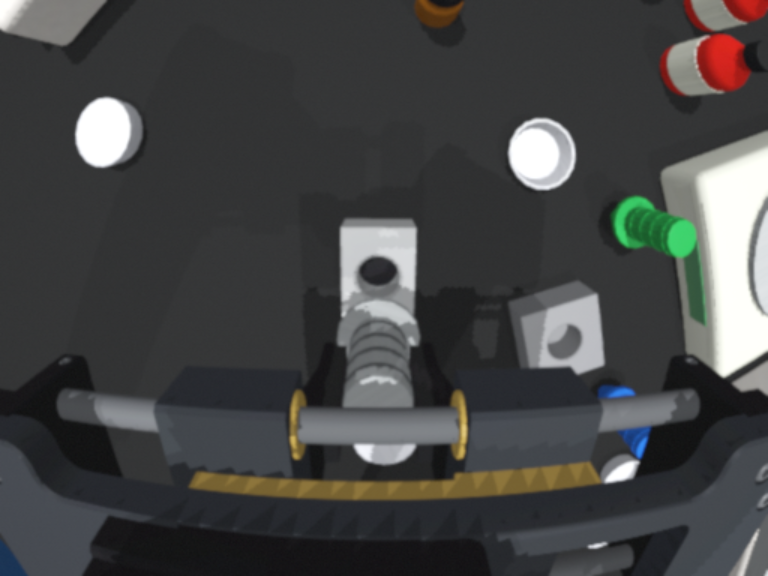

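```bash
cat > edge.py <<'E'
from meas import *
import sys
im=np.load(sys.argv[1],allow_pickle=True).item();P=wpts(im)
s=telemetry.get_state();M=rot(s['tool_rot']);p=s['position']
cols=range(235,270)
ys=[];
for c in cols:
    r=next(r for r in range(110,240) if P[r,c,2]>.036); ys.append((P[r,c]-p)[:2]@M[:2,1]*1000)
print('far edge y',np.median(ys),'(want 32.8 + 0)')
row=P[170:200,:,:];
m=(abs(P[...,2]-.04)<.005); m[:140]=0;m[235:]=0;m[:,:200]=0;m[:,300:]=0
z=((P[m]-p)[:,:2]@M[:2,2])*1000; print('z extents',np.percentile(z,[1,99]))
m=(abs(P[...,2]-(p[2]-.0115))<.004); m[:180]=0;m[240:]=0;m[:,:200]=0;m[:,300:]=0
z=((P[m]-p)[:,:2]@M[:2,2])*1000;y=((P[m]-p)[:,:2]@M[:2,1])*1000; print('collar z',np.percentile(z,[1,99]),'y max',np.percentile(y,99.5))
E
python3 edge.py w7.npy; python3 edge.py w5.npy
```

```text
far edge y 36.06503574242434 (want 32.8 + 0)
z extents [-25.17971193  24.25812975]
collar z [-19.34320939  18.72870659] y max 17.895466088983095
far edge y -313.3258015923937 (want 32.8 + 0)
z extents [41.42313595 91.00271399]Traceback (most recent call last):
  File "edge.py", line 14, in <module>
    z=((P[m]-p)[:,:2]@M[:2,2])*1000;y=((P[m]-p)[:,:2]@M[:2,1])*1000; print('collar z',np.percentile(z,[1,99]),'y max',np.percentile(y,99.5))
                                                                                      ~~~~~~~~~~~~~^^^^^^^^^^
    return _quantile_unchecked(
        a, q, axis, out, overwrite_input, method, keepdims, weights)
    return _ureduce(a,
                    func=_quantile_ureduce_func,
    ...<5 lines>...
                    overwrite_input=overwrite_input,
                    method=method)
    r = func(a, **kwargs)
    result = _quantile(arr,
                       quantiles=q,
    ...<2 lines>...
                       out=out,
                       weights=wgt)
    slices_having_nans = np.isnan(arr[-1, ...])
                                  ~~~^^^^^^^^^
IndexError: index -1 is out of bounds for axis 0 with size 0
```

```bash
python3 -m creep '[{"fingers":0.1,"x":0.2,"y":0.07,"z":0,"twist":0},{"fingers":0.1,"x":0.6,"y":0.07,"z":0,"twist":0},{"fingers":0.1,"x":1.0,"y":0.07,"z":0,"twist":0},{"fingers":0.1,"x":1.3,"y":0.07,"z":0,"twist":0},{"fingers":0.1,"x":1.4,"y":0.07,"z":0,"twist":0},{"fingers":0.1,"x":1.4,"y":0.07,"z":0,"twist":0},{"fingers":0.1,"x":1.4,"y":0.07,"z":0,"twist":0}]' 40;python3 -c "
from meas import *
im=viewer.get_image('wrist'); save(im,'w8.png');np.save('w8.npy',im,allow_pickle=True)
im=viewer.get_image('scene'); cv2.imwrite('pics/s8c.png',cv2.resize(im['pixels'][190:300,290:400,::-1],None,fx=5,fy=5,interpolation=cv2.INTER_CUBIC))
delta([.5177,.2642,.057],-22)"; python3 edge.py w8.npy
```

```text
time: 10.8
position: [0.5177, 0.267, 0.0936]
tool_rot: [0.3, 1.55, -0.299]
ft_force: [0.2, 0.1, -3.3]
grip_width: 0.289
t 10.9 pos [0.5181 0.2675 0.0944] down [ 0.002  0.001 -1.   ] jaw -21.87 F [ 0.   0.6 -2.6] w 0.289
xyz units [ 0.934 -0.08   0.02 ]
twist (tool down => negative of world yaw) units 0.026123764420725594
far edge y 30.44203607567877 (want 32.8 + 0)
z extents [-24.57101312  25.05342344]
collar z [-19.30573717  18.76964664] y max 17.292550279721528
```

View pics/s8c.png

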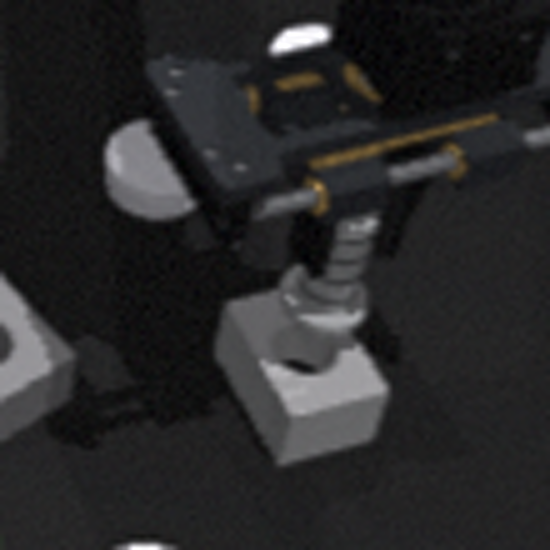

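```bash
python3 -m creep '[{"fingers":0.1,"x":0,"y":-0.07,"z":0.01,"twist":0},{"fingers":0.1,"x":0,"y":-0.07,"z":0.01,"twist":0},{"fingers":0.1,"x":0,"y":-0.07,"z":0.01,"twist":0},{"fingers":0.1,"x":0,"y":-0.07,"z":0.01,"twist":0}]' 40;python3 -c "
from meas import *
im=viewer.get_image('wrist'); np.save('w9.npy',im,allow_pickle=True)
delta([.5177,.2642,.057],-22)"; python3 edge.py w9.npy
```

```text
time: 11.23
position: [0.517, 0.2643, 0.0937]
tool_rot: [0.299, 1.549, -0.299]
ft_force: [-0.7, 0.1, -3.0]
grip_width: 0.292
t 11.28 pos [0.5169 0.2644 0.0936] down [ 0. -0. -1.] jaw -21.86 F [ 0.6  0.6 -2.3] w 0.291
xyz units [0.915 0.004 0.021]
twist (tool down => negative of world yaw) units 0.027742480174191543
far edge y 33.62823346895724 (want 32.8 + 0)
z extents [-24.60566999  25.08750827]
collar z [-18.9313021   19.09271934] y max 17.822351694448763
```

Both checks agree to under 1 mm. I'll lower into the well in stages, watching the force.

```bash
python3 -m creep '[{"fingers":0.1,"x":0.1,"y":0.01,"z":0.01,"twist":0},{"fingers":0.1,"x":0.2,"y":0.01,"z":0.01,"twist":0},{"fingers":0.1,"x":0.3,"y":0.01,"z":0.01,"twist":0},{"fingers":0.1,"x":0.37,"y":0.01,"z":0.01,"twist":0},{"fingers":0.1,"x":0.43,"y":0.01,"z":0.01,"twist":0},{"fingers":0.1,"x":0.43,"y":0.01,"z":0.01,"twist":0}]' 40
```

```text
time: 11.78
position: [0.5168, 0.2643, 0.0754]
tool_rot: [0.299, 1.551, -0.3]
ft_force: [-0.1, 0.1, -3.2]
grip_width: 0.293
```

```bash
python3 -m creep '[{"fingers":0.1,"x":0.08,"y":0,"z":0,"twist":0},{"fingers":0.1,"x":0.16,"y":0,"z":0,"twist":0},{"fingers":0.1,"x":0.23,"y":0,"z":0,"twist":0},{"fingers":0.1,"x":0.3,"y":0,"z":0,"twist":0},{"fingers":0.1,"x":0.36,"y":0,"z":0,"twist":0},{"fingers":0.1,"x":0.36,"y":0,"z":0,"twist":0}]' 40
```

```text
time: 12.28
position: [0.5169, 0.2643, 0.0611]
tool_rot: [0.299, 1.551, -0.3]
ft_force: [-0.1, -0.2, -2.2]
grip_width: 0.289
```

```bash
python3 -m creep '[{"fingers":0.1,"x":0.03,"y":0,"z":0,"twist":0},{"fingers":0.1,"x":0.06,"y":0,"z":0,"twist":0},{"fingers":0.1,"x":0.085,"y":0,"z":0,"twist":0},{"fingers":0.1,"x":0.085,"y":0,"z":0,"twist":0}]' 40
```

```text
time: 12.62
position: [0.5172, 0.2645, 0.0582]
tool_rot: [0.299, 1.55, -0.299]
ft_force: [0.7, 0.4, -3.2]
grip_width: 0.289
```

```bash
python3 -m creep '[{"fingers":0.1,"x":0.02,"y":0,"z":0,"twist":0},{"fingers":0.1,"x":0.04,"y":0,"z":0,"twist":0},{"fingers":0.1,"x":0.04,"y":0,"z":0,"twist":0}]' 40
```

```text
time: 12.87
position: [0.5175, 0.2648, 0.0572]
tool_rot: [0.299, 1.55, -0.299]
ft_force: [-0.1, 0.9, -0.7]
grip_width: 0.29
```

```bash
python3 -m creep '[{"fingers":0.1,"x":0.02,"y":0,"z":0,"twist":0},{"fingers":0.1,"x":0.03,"y":0,"z":0,"twist":0},{"fingers":0.1,"x":0.03,"y":0,"z":0,"twist":0}]' 40
```

```text
time: 13.12
position: [0.5176, 0.2648, 0.0571]
tool_rot: [0.299, 1.549, -0.299]
ft_force: [-2.7, -2.5, 6.6]
grip_width: 0.289
```

Collar contact at TCP z = 0.0571, the expected height. I'll release, then look.

```bash
python3 -m creep '[{"fingers":0.3,"x":-0.02,"y":0,"z":0,"twist":0},{"fingers":0.4,"x":-0.02,"y":0,"z":0,"twist":0},{"fingers":0.5,"x":-0.02,"y":0,"z":0,"twist":0},{"fingers":0.6,"x":-0.02,"y":0,"z":0,"twist":0},{"fingers":0.7,"x":-0.02,"y":0,"z":0,"twist":0},{"fingers":0.8,"x":-0.02,"y":0,"z":0,"twist":0},{"fingers":0.8,"x":-0.02,"y":0,"z":0,"twist":0}]' 40;python3 -c "
from meas import *
im=viewer.get_image('wrist'); save(im,'w10.png');np.save('w10.npy',im,allow_pickle=True)
delta([.5177,.2642,.057],-22)"
```

```text
time: 13.7
position: [0.5173, 0.2646, 0.0563]
tool_rot: [0.299, 1.55, -0.299]
ft_force: [0.2, 0.0, -0.2]
grip_width: 0.675
t 13.75 pos [0.5173 0.2646 0.0564] down [-0. -0. -1.] jaw -21.86 F [-0.4 -0.2 -0.8] w 0.713
xyz units [-0.016 -0.005  0.013]
twist (tool down => negative of world yaw) units 0.02846195725768439
```

View pics/w10.png

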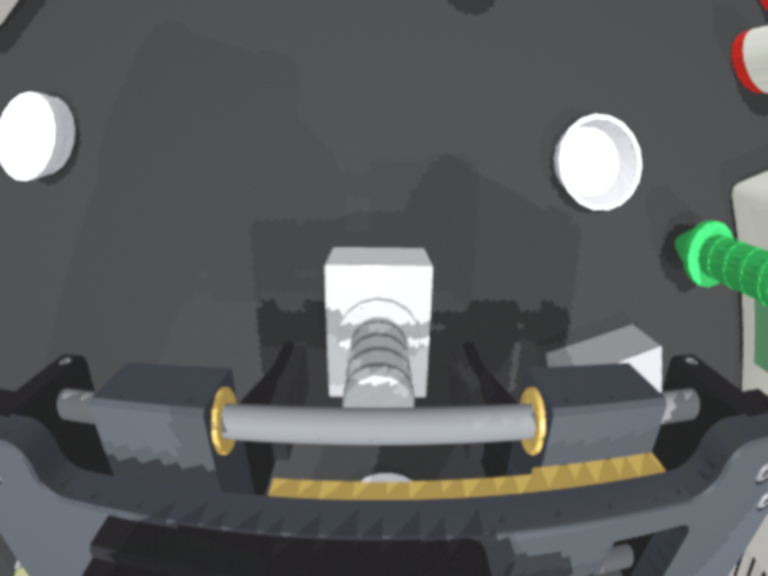

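The gauge at (379,340) stands centred on the wide block with the fingers clear on both sides. I'll raise straight up.

```bash
python3 -m creep '[{"fingers":0.9,"x":-0.3,"y":0,"z":0,"twist":0},{"fingers":0.9,"x":-0.8,"y":0,"z":0,"twist":0},{"fingers":0.9,"x":-1.5,"y":0,"z":0,"twist":0},{"fingers":0.9,"x":-2.2,"y":0,"z":0,"twist":0},{"fingers":0.9,"x":-2.8,"y":0,"z":0,"twist":0},{"fingers":0.9,"x":-2.8,"y":0,"z":0,"twist":0}]' 40;python3 -c "
from meas import *
delta([.4491,-.0848,.16],-22)
im=viewer.get_image('scene'); np.save('s11.npy',im,allow_pickle=True);cv2.imwrite('pics/s11c.png',cv2.resize(im['pixels'][190:300,290:400,::-1],None,fx=5,fy=5,interpolation=cv2.INTER_CUBIC))
im=viewer.get_image('wrist'); np.save('w11.npy',im,allow_pickle=True);P=wpts(im)
z=P[...,2];m=(z>.09)&(z<.12);m[230:]=0;m[:140]=0;print('handle top z',np.percentile(z[m],[5,50,95]),m.sum(),P[m].mean(0))
"
```

```text
time: 14.25
position: [0.5199, 0.2669, 0.1747]
tool_rot: [0.303, 1.542, -0.295]
ft_force: [0.1, 1.5, 0.0]
grip_width: 0.898
t 14.25 pos [0.5199 0.2669 0.1747] down [ 0.009  0.004 -1.   ] jaw -21.84 F [0.1 1.5 0. ] w 0.898
xyz units [ 0.323 -8.822  1.625]
twist (tool down => negative of world yaw) units 0.03182749469126804
handle top z [0.09258907 0.10550987 0.10759914] 1117 [0.58682097 0.25274398 0.10140009]
```

View pics/s11c.png

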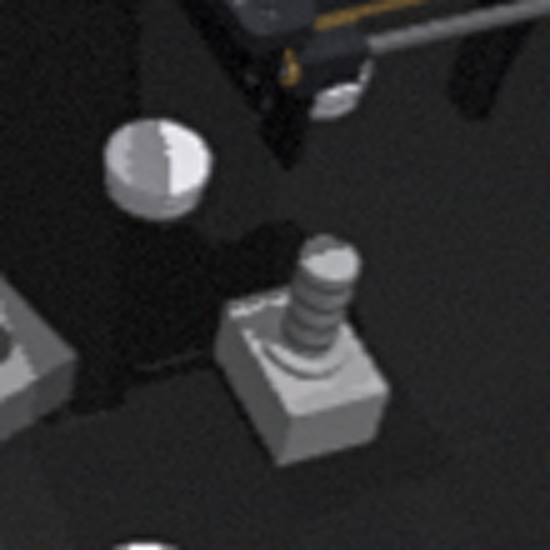

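The gauge stands fully home: its collar is flush on the block at (308,355), and the handle top is at about 0.106 m as expected. Now to the narrow block.

```bash
python3 -m creep '[{"fingers":1,"x":0,"y":-0.9,"z":0.17,"twist":0},{"fingers":1,"x":0,"y":-1.8,"z":0.34,"twist":0},{"fingers":1,"x":0,"y":-2.8,"z":0.54,"twist":0},{"fingers":1,"x":0,"y":-3.8,"z":0.73,"twist":0},{"fingers":1,"x":0,"y":-4.8,"z":0.92,"twist":0},{"fingers":1,"x":0,"y":-5.8,"z":1.11,"twist":0},{"fingers":1,"x":0,"y":-6.8,"z":1.3,"twist":0},{"fingers":1,"x":0,"y":-7.7,"z":1.48,"twist":0},{"fingers":1,"x":0,"y":-8.4,"z":1.62,"twist":0},{"fingers":1,"x":0,"y":-8.78,"z":1.68,"twist":0},{"fingers":1,"x":0,"y":-8.78,"z":1.68,"twist":0},{"fingers":1,"x":0,"y":-8.78,"z":1.68,"twist":0},{"fingers":1,"x":0,"y":-8.78,"z":1.68,"twist":0}]' 40;python3 -c "
from meas import *
im=viewer.get_image('wrist'); save(im,'w12.png');np.save('w12.npy',im,allow_pickle=True)
delta([.4485,-.0858,.01],-22)
P=wpts(im);m=abs(P[...,2]-.04)<.006;m[:120]=0;m[235:]=0;m[:,:200]=0;m[:,310:]=0
import scipy.ndimage as nd
w=P[m][:,:2]*1000;print(m.sum(),cv2.minAreaRect(w.astype(np.float32)))"
```

```text
time: 15.43
position: [0.4487, -0.085, 0.1679]
tool_rot: [0.299, 1.551, -0.298]
ft_force: [0.8, 0.6, -0.2]
grip_width: 1.003
t 15.48 pos [ 0.4489 -0.0848  0.168 ] down [-0.001  0.001 -1.   ] jaw -21.72 F [ 0.4  0.5 -1.5] w 0.999
xyz units [ 3.951 -0.03   0.004]
twist (tool down => negative of world yaw) units 0.05508736990470879
2776 ((447.3642272949219, -85.66096496582031), (70.93453979492188, 50.13497543334961), 67.86563873291016)
```

View pics/w12.png

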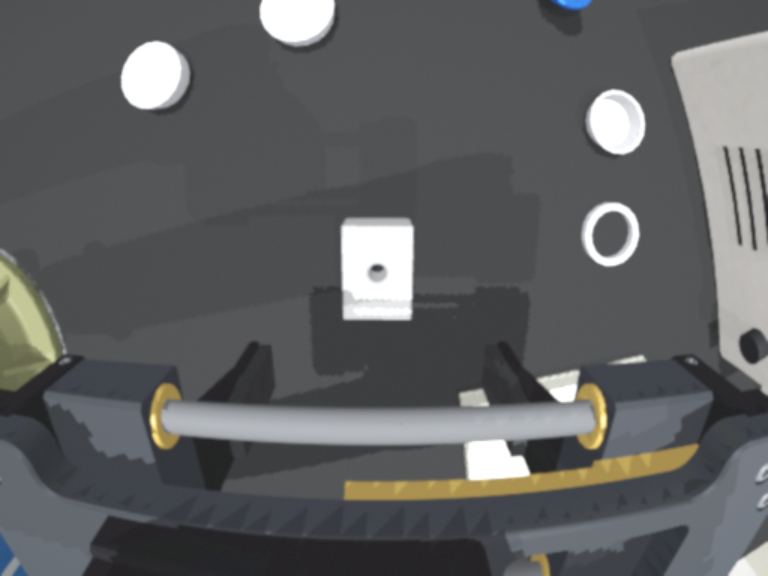

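The narrow block at (377,270) lies centred between the open fingers, with its yaw at 67.9° matching the jaws. I'll descend and grip.

```bash
python3 -m creep '[{"fingers":1,"x":0.5,"y":-0.02,"z":0,"twist":0},{"fingers":1,"x":1.2,"y":-0.02,"z":0,"twist":0},{"fingers":1,"x":1.9,"y":-0.02,"z":0,"twist":0},{"fingers":1,"x":2.6,"y":-0.02,"z":0,"twist":0},{"fingers":1,"x":3.2,"y":-0.02,"z":0,"twist":0},{"fingers":1,"x":3.6,"y":-0.02,"z":0,"twist":0},{"fingers":1,"x":3.85,"y":-0.02,"z":0,"twist":0},{"fingers":1,"x":3.85,"y":-0.02,"z":0,"twist":0},{"fingers":0.4,"x":3.85,"y":-0.02,"z":0,"twist":0},{"fingers":0.4,"x":3.85,"y":-0.02,"z":0,"twist":0},{"fingers":0.4,"x":3.85,"y":-0.02,"z":0,"twist":0},{"fingers":0.4,"x":3.85,"y":-0.02,"z":0,"twist":0},{"fingers":0.4,"x":3.85,"y":-0.02,"z":0,"twist":0},{"fingers":0.4,"x":3.85,"y":-0.02,"z":0,"twist":0},{"fingers":0.4,"x":3.85,"y":-0.02,"z":0,"twist":0},{"fingers":0.4,"x":3.85,"y":-0.02,"z":0,"twist":0},{"fingers":0.4,"x":3.85,"y":-0.02,"z":0,"twist":0}]' 40;python3 -c "
from meas import *
im=viewer.get_image('wrist'); save(im,'w13.png')
delta([.4485,-.0858,.01],-22)"
```

```text
time: 16.9
position: [0.4479, -0.0871, 0.0146]
tool_rot: [0.299, 1.552, -0.3]
ft_force: [-4.0, 1.0, 6.1]
grip_width: 0.561
t 16.95 pos [ 0.4479 -0.0871  0.0146] down [-0.002 -0.    -1.   ] jaw -21.86 F [-3.5  0.   5.5] w 0.556
xyz units [0.115 0.034 0.002]
twist (tool down => negative of world yaw) units 0.027394229191489216
```

View pics/w13.png

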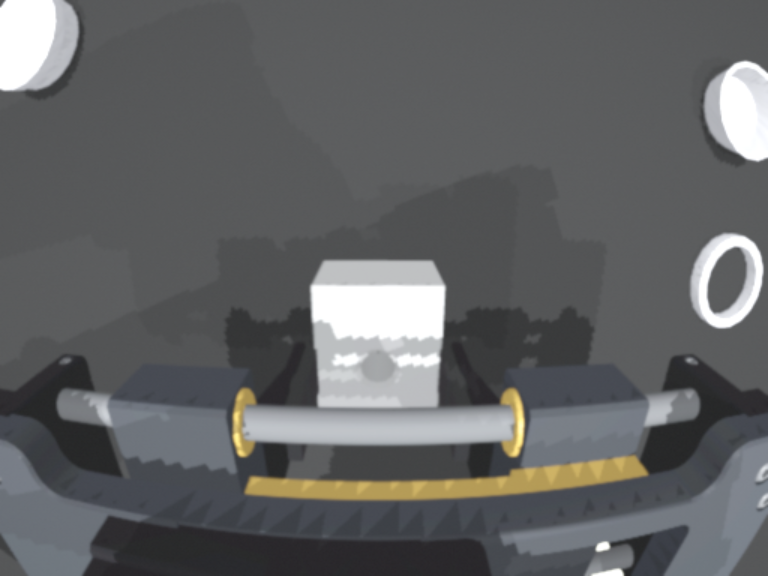

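The block is gripped at opening 0.556, about 49 mm. Before moving I'll check how close the oven front is to the tray.

```bash
python3 - <<'E'
from meas import *
im=np.load('top0.npy',allow_pickle=True).item();P=pts(im)
q=P[60:150,255:410].reshape(-1,3)
m=(q[:,2]>.03)&(q[:,2]<.3)&(q[:,1]<0)&(q[:,1]>-.45)
a=q[m]
for lo in np.arange(-.45,0,.05):
    b=a[(a[:,1]>lo)&(a[:,1]<lo+.05)]
    if len(b)>20: print(round(lo,2),np.percentile(b[:,0],[1,5]),b[:,2].max())
delta([.546,-.340,.1],-12.4)
E
```

```text
-0.4 [0.85638928 0.8624025 ] 0.058299630655822665
-0.35 [0.76179524 0.76218515] 0.18285773634415858
-0.3 [0.74862829 0.75441222] 0.18283625741644804
-0.25 [0.76186211 0.76226805] 0.1829872780529488
-0.2 [0.76097537 0.7620179 ] 0.18337897204898168
-0.15 [0.76085535 0.76163306] 0.18367334983729688
-0.1 [0.76142007 0.76210337] 0.18358662804079595
-0.05 [0.76183331 0.76225317] 0.1832926431804397
t 16.95 pos [ 0.4479 -0.0871  0.0146] down [-0.002 -0.    -1.   ] jaw -21.86 F [-3.5  0.   5.5] w 0.556
xyz units [-2.138 -4.957  4.627]
twist (tool down => negative of world yaw) units -1.8926057708085096
```

The oven front is at x ≥ 0.75 and the gripper reaches about 0.65, so it's clear. I'll lift and carry.

```bash
python3 -m creep '[{"fingers":0.4,"x":0,"y":0,"z":0,"twist":0},{"fingers":0.4,"x":-0.2,"y":0,"z":0,"twist":0},{"fingers":0.4,"x":-0.6,"y":0,"z":0,"twist":0},{"fingers":0.4,"x":-1.2,"y":0,"z":0,"twist":0},{"fingers":0.4,"x":-1.8,"y":0,"z":0,"twist":0},{"fingers":0.4,"x":-2.1,"y":-0.3,"z":0.28,"twist":0},{"fingers":0.4,"x":-2.1,"y":-1,"z":0.93,"twist":-0.4},{"fingers":0.4,"x":-2.1,"y":-1.6,"z":1.5,"twist":-0.7},{"fingers":0.4,"x":-2.1,"y":-2.2,"z":2.05,"twist":-1},{"fingers":0.4,"x":-2.1,"y":-2.8,"z":2.6,"twist":-1.3},{"fingers":0.4,"x":-2.1,"y":-3.4,"z":3.17,"twist":-1.6},{"fingers":0.4,"x":-2.1,"y":-4,"z":3.73,"twist":-1.9},{"fingers":0.4,"x":-2.1,"y":-4.6,"z":4.3,"twist":-1.9},{"fingers":0.4,"x":-2.1,"y":-4.96,"z":4.63,"twist":-1.9},{"fingers":0.4,"x":-2.1,"y":-4.96,"z":4.63,"twist":-1.9},{"fingers":0.4,"x":-2.1,"y":-4.96,"z":4.63,"twist":-1.9},{"fingers":0.4,"x":-2.1,"y":-4.96,"z":4.63,"twist":-1.9}]' 50;python3 -c "
from meas import *
im=viewer.get_image('wrist'); save(im,'w14.png')
im=viewer.get_image('scene'); save(im,'s14.png')
delta([.546,-.340,.02],-12.4)"
```

```text
time: 18.37
position: [0.5464, -0.3389, 0.0978]
tool_rot: [0.17, 1.565, -0.167]
ft_force: [0.3, 0.8, -3.4]
grip_width: 0.555
t 18.47 pos [ 0.5466 -0.3384  0.0983] down [-0.     0.001 -1.   ] jaw -12.24 F [ 0.2  0.4 -3.6] w 0.56
xyz units [ 1.958 -0.044 -0.006]
twist (tool down => negative of world yaw) units 0.03206374558856737
```

View pics/s14.png

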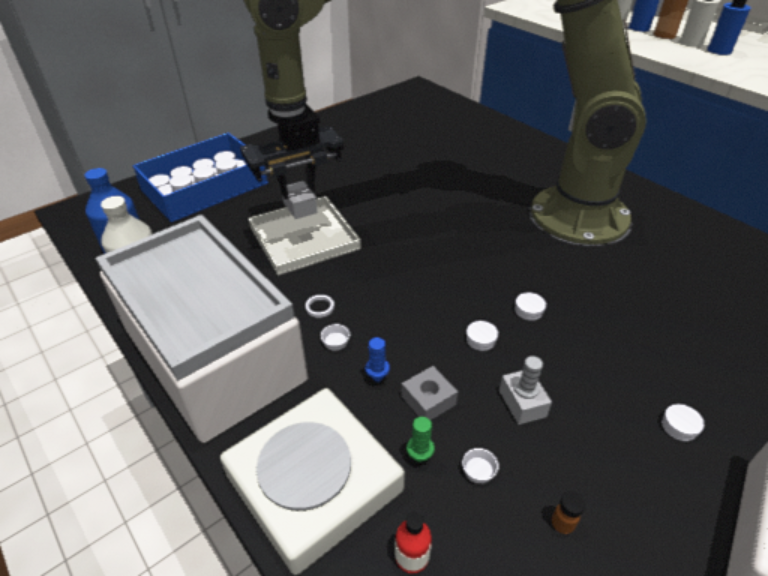

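View pics/w14.png

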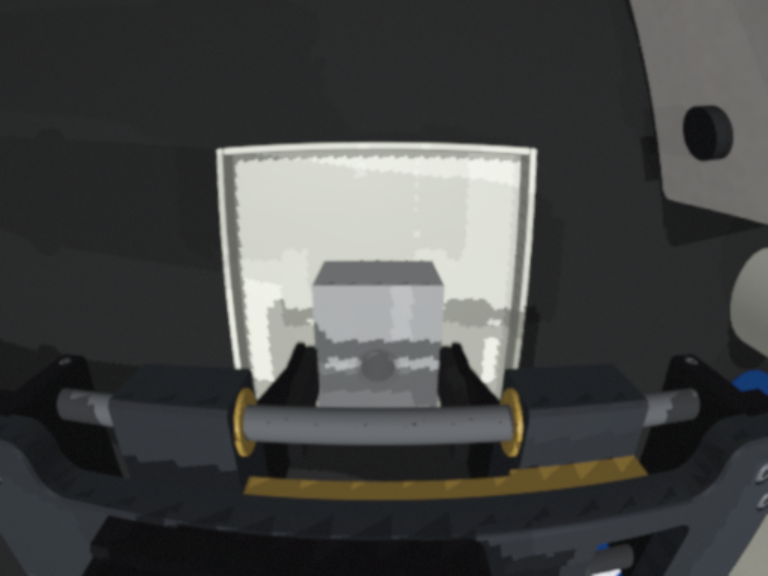

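The block hangs level over the middle of the tray and squared to it, and the gauge stands in the wide block at (530,375) in the scene view. Lowering.

```bash
python3 -m creep '[{"fingers":0.4,"x":0.4,"y":0,"z":0,"twist":0},{"fingers":0.4,"x":0.8,"y":0,"z":0,"twist":0},{"fingers":0.4,"x":1.2,"y":0,"z":0,"twist":0},{"fingers":0.4,"x":1.5,"y":0,"z":0,"twist":0},{"fingers":0.4,"x":1.75,"y":0,"z":0,"twist":0},{"fingers":0.4,"x":1.9,"y":0,"z":0,"twist":0},{"fingers":0.4,"x":1.9,"y":0,"z":0,"twist":0},{"fingers":0.4,"x":1.9,"y":0,"z":0,"twist":0}]' 50
```

```text
time: 19.13
position: [0.5468, -0.3401, 0.0227]
tool_rot: [0.169, 1.564, -0.169]
ft_force: [-0.3, 0.3, -2.8]
grip_width: 0.555
```

```bash
python3 -m creep '[{"fingers":0.4,"x":0.03,"y":0,"z":0,"twist":0},{"fingers":0.4,"x":0.06,"y":0,"z":0,"twist":0},{"fingers":0.4,"x":0.08,"y":0,"z":0,"twist":0},{"fingers":0.4,"x":0.08,"y":0,"z":0,"twist":0}]' 50
```

```text
time: 19.47
position: [0.5467, -0.3404, 0.0195]
tool_rot: [0.169, 1.564, -0.17]
ft_force: [0.1, 0.3, -1.9]
grip_width: 0.55
```

```bash
python3 -m creep '[{"fingers":0.4,"x":0.02,"y":0,"z":0,"twist":0},{"fingers":0.4,"x":0.04,"y":0,"z":0,"twist":0},{"fingers":0.4,"x":0.04,"y":0,"z":0,"twist":0}]' 50
```

```text
time: 19.72
position: [0.5469, -0.3404, 0.0187]
tool_rot: [0.169, 1.564, -0.17]
ft_force: [-1.0, 0.3, 3.9]
grip_width: 0.557
```

Floor contact at the predicted height (0.0187). Releasing and raising.

```bash
python3 -m creep '[{"fingers":0.65,"x":0,"y":0,"z":0,"twist":0},{"fingers":0.75,"x":0,"y":0,"z":0,"twist":0},{"fingers":0.85,"x":0,"y":0,"z":0,"twist":0},{"fingers":0.95,"x":0,"y":0,"z":0,"twist":0},{"fingers":0.95,"x":0,"y":0,"z":0,"twist":0},{"fingers":0.95,"x":-0.2,"y":0,"z":0,"twist":0},{"fingers":0.95,"x":-0.7,"y":0,"z":0,"twist":0},{"fingers":0.95,"x":-1.5,"y":0,"z":0,"twist":0},{"fingers":0.95,"x":-2.3,"y":0,"z":0,"twist":0},{"fingers":0.95,"x":-3.1,"y":0,"z":0,"twist":0},{"fingers":0.95,"x":-3.8,"y":0,"z":0,"twist":0},{"fingers":0.95,"x":-4.2,"y":0,"z":0,"twist":0},{"fingers":0.95,"x":-4.2,"y":0,"z":0,"twist":0},{"fingers":0.95,"x":-4.2,"y":0,"z":0,"twist":0}]' 50
python3 - <<'E'
from meas import *
s=viewer.get_image('scene'); save(s,'s15.png')
w=viewer.get_image('wrist'); save(w,'w15.png');P=wpts(w)
t=viewer.get_image('top'); save(t,'t15.png');T=pts(t)
m=abs(P[...,2]-.044)<.005;m[:120]=0;m[260:]=0;m[:,:180]=0;m[:,330:]=0
print('narrow top z',P[m][:,2].mean(),P[m][:,2].std(),cv2.minAreaRect((P[m][:,:2]*1000).astype(np.float32)))
sub=T[190:240,125:180].reshape(-1,3);a=sub[abs(sub[:,2]-.04)<.006];print('wide',cv2.minAreaRect((a[:,:2]*1000).astype(np.float32)))
h=sub[(sub[:,2]>.1)&(sub[:,2]<.12)];print('handle top',h.mean(0),len(h))
delta([.546,-.34,.2])
E
```

```text
time: 20.88
position: [0.5473, -0.3405, 0.1871]
tool_rot: [0.168, 1.562, -0.17]
ft_force: [-0.1, -0.3, -1.0]
grip_width: 0.951
narrow top z 0.04473073655598099 0.0008302266439269323 ((546.9668579101562, -339.2583923339844), (70.93165588378906, 50.167354583740234), 77.44637298583984)
wide ((518.8795166015625, 262.39520263671875), (70.89654541015625, 50.03456497192383), 67.67312622070312)
handle top [0.51910683 0.26100097 0.10536765] 102
t 21.03 pos [ 0.5457 -0.3398  0.184 ] down [-0.002  0.001 -1.   ] jaw -12.36 F [-0.1 -0.  -0.8] w 0.949
xyz units [-0.399 -0.002  0.007]
```

View pics/s15.png

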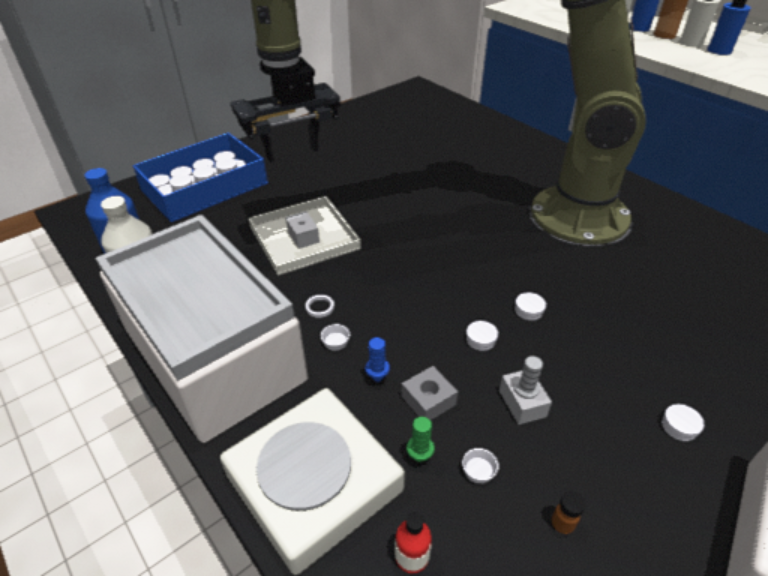

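View pics/w15.png

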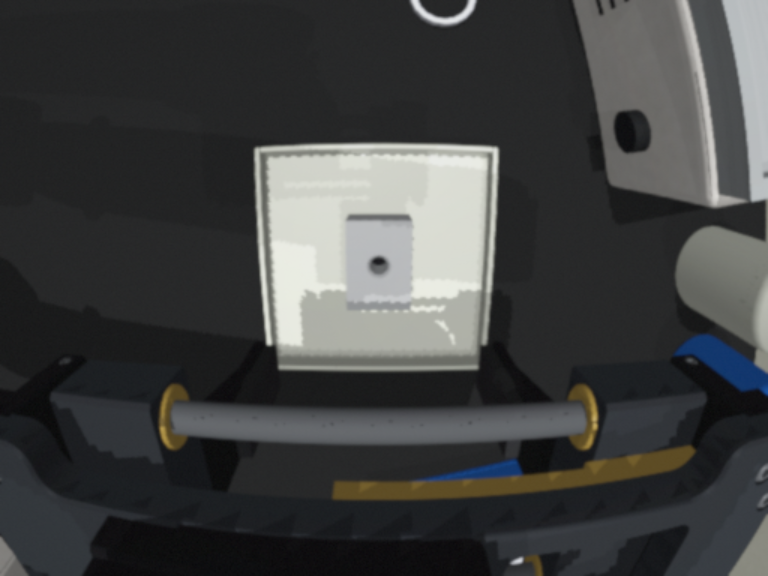

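View pics/t15.png

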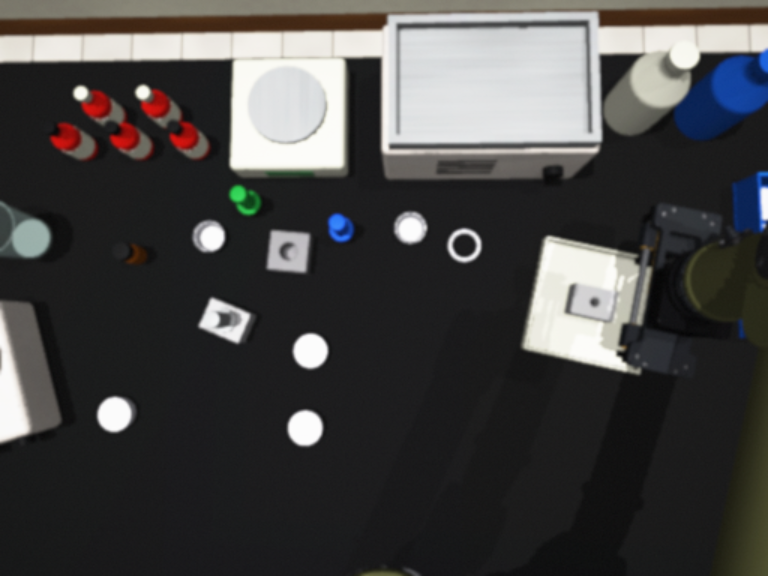

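The checks all agree:
- **Narrow block:** it is flat in the tray with its well up, top at 0.0447 m against 0.044 expected.
- **Wide block:** it is at (518.9, 262.4) mm, against about (518.8, 261.5) before, with the same yaw.
- **Gauge:** the handle top is at 0.105 m against 0.106 for fully home.
- **Robot:** it is clear of everything.

Handing in.

```bash
python3 -c "
from bench import workorder
print(workorder.close_job())"
```

```text
the job is handed in; nothing more can be done
None
```

The job is done and handed in at about 21 s, with no failed checks at the end.

- **Trial in the narrow block:** I took the gauge from its stand and lowered it nose first. It stopped on the mouth about 5 mm in, with roughly 13–18 N of contact force.
- **Gauge in the wide block:** It went in until the collar touched, and I released it there. The last images put the handle top at 0.105 m (0.106 expected). They also show the wide block within about 1 mm of where it started, at the same angle.
- **Narrow block in the tray:** It sits well up in the middle, squared to the tray, with its top at 0.045 m (0.044 expected), so flat on the floor.

The cameras disagreed by 2–3 mm on where the nose sat relative to the narrow well, so I aligned with the wrist view and felt the contact. Over the wide block one sideways correction overshot by about 3 mm; I fixed it before lowering.

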